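# Bench vise changeover: handles out, billet from the packed rack in

## Robot

A 6-joint arm with a two-finger parallel gripper is mounted at the origin on the work surface. World frame = base frame: x ahead of the robot, y to its left, z up, the work surface at z = 0. Lengths are in m, angles in rad, forces in N, time in s.
With the tool pointing down it reaches from about 0.4 to 0.825 m from the base axis. Payload 7 kg.
Tool frame: the origin (TCP) lies between the finger pads; the fingertips stand r.tcp_to_tips ahead of it and the grasp point (between the pads) lies 2 mm behind it (r.tcp_to_tips is the distance from the TCP to the fingertips, in m); z points along the fingers, y is the line along which they close (so a half turn about z gives the same grasp; the last joint's range is limited). The gripper opens to 85 mm and grips with 20 to 120 N. Pads are 22 mm wide; open, the fingers measure 114 mm over their backs; the gripper's body (76 mm by 85 mm) begins 54 mm behind the grasp point. The pads swing forward as they close: fully open they stand 13 mm farther back than shut.
Start: joints at [-0.954, 0.359, 0.012, 0, -1.224, -0.288], TCP at [0.218, -0.639, 0.248] pointing down, gripper open.
Joint ranges: [-3.07, 3.07], [-1.43, 2.12], [-1.02, 1.25], [-3.03, 1.67], [-3.05, -0], [-3.03, 3.03]. Speed limits (rad/s): [2.39, 2.39, 3.01, 3.14, 3.14, 3.14].

## Interface

Orientations are given as a 3x3 rotation matrix whose columns are the frame's x, y, z axes.
In Python, from station import readout, read_camera, close_job, finder, r gives the robot as it stands.
- The arm moves only by the tool move_arm, never from a script. Its arguments are lists of equal length, an entry for each row: "delta_pos": the shift along the world's x, y, z in units of 100 mm (1.0 is 100 mm), a list of three; "delta_rot": the turn, a rotation vector about the world's x, y, z in units of 2 pi rad (1.0 is 2 pi rad), a list of three; "grip": the closure, from 0 (fully open) to 1 (shut). A call has 1 to 10 rows; each row is the pose to reach, as a shift and turn from the pose commanded when the call began, turning the shorter way round; what a row does not reach only later rows make up. A row lasts 1/12 s, in which the tool goes at most 41.7 mm and 7.16 degrees, less where a joint would pass 70% of its speed; a pose out of reach is approached as far as the arm can. A call with a number of a shift or a turn outside -1 to 1 is refused whole. A call with a gripper value outside its range is refused whole. The fingers move at their own pace and stop on an object; "grip_force" is the grip in N (left out, the last holds). Time passes only in rows, so rows that repeat a pose let the fingers close. It gives the time, the measured TCP pose, the force, the opening and the grip force at its end, in the units of the state.
- readout.sense(): the state, without advancing time (a new reading comes with each control period).
- read_camera(name): name is "scene" or "top" or "wrist"; returns a dict with "pixels" (400x640x3 uint8, red, green, blue), "fx", "fy", "cx", "cy" (pixels), "world_to_cam" (4x4, takes a point from world to camera coordinates). Camera axes: x right, y down, z forward; pixel columns grow to the right and rows downward; lengths in m; the calibration is good to about 2 mm. A picture is of the moment at which its call begins. There is no depth.
- close_job(): hands the job in; it is judged then, once.
Trained networks look in a picture, given as the dict that the camera call returned (one of the last four; its "shot" number tells which), for a name from the list of things; names that differ only in an ending like _2 or _b are one class to them, and where a whole thing is asked for, a point or a joint stands for the part that bears it (a point fixed in the world has none). Each returns a list of dicts, best first, with "confidence" (0 to 1); they miss things now and then, are a little off and sometimes report something else, mostly with a low value. They report only what shows in the picture. A call takes as long as a camera call. They do not tell look-alikes from the thing itself.
- finder.look_for(target, picture): "rect" ([centre column, centre row, width, height] as shares, 0 to 1, of the picture: columns of its width, rows of its height, round what is visible of it).
The state is a dict: "time": time; "joint_pos": joint angles; "dq": joint speeds; "joint_efforts": joint torques, N m; "tool_pos": TCP position; "eef_rot": TCP orientation; "ft_force": force on the tool from outside, world axes, zero at the start; "moment": the same for the moment, N m; "opening": finger opening in m; "grasp_force": force on a finger pad.
Only numpy, scipy, OpenCV 4.12 (cv2) and the standard library are available. Lean on these libraries where they do the work, as an engineer would, in place of code of your own. Each camera call takes 0.05 s, during which the arm holds its last target. There are 200 camera calls.

## Task

Slide the vise's jaw open and put all the finished knife handles into the grey tray. Then tip the pale olive-wood billet forward on its foot, out of the tightly packed row and onto the rack's front rail, lift it free while the walnut billets stay standing in their places, and stand it upright on the vise's bed about mid-width, its thickness between the jaws. Slide the jaw shut against it, and do not disturb the glue bottle, the rivet bin or the bench weight.

Things in the scene. Friction and masses are not known exactly. Their poses are not given: they have to be found in the camera images.
- rack: Fixed plywood tip-out rack, 200 wide (y) x 167 deep (x); origin on the bench under the row's centre. -x is its open front (to the robot), y runs along the row. Five billets stand on its floor, packed with about 1 mm play each: fronts at rack x = -45, backs at +45, tops 195 above the bench. End walls 125 high, 98 where they carry the rail.
- rack_floor (a point): Middle of the rack's floor, 15 mm above the bench. A foot lip, 8 high above the floor, inner face at rack x = -46 mm, keeps the billets' feet from sliding forward: pulled forward from behind, 20 mm below the top (a few N), they tip over it, the back top edge rising up to 21 mm on the way. Balance is passed at about 27 degrees; before that a billet falls back.
- rack_slat (a point): Top edge, mid-length, of the back slat: 10 mm thick (rack x = 47 to 57 mm), its top only 97.5 mm above the bench, so the upper half of the billets' backs is free from behind.
- rack_rail (a point): Middle of the round steel tipping rail, 14 mm thick, along y in front of the row, axis at rack x = -92, 82.5 above the bench. A billet tipped past its balance rests on it, leaning forward at about 33 degrees; its head (top centre at about rack x = -100, z = 190 mm) is then in front of its neighbours, both sides free to be gripped, and it can be drawn out along its own length.
- olive: The pale olive-wood billet with a yellow-waxed top end, one of the three inner places of the row (never at an end): 34 thick (its y) x 90 deep (its x) x 180 tall (its z), about 0.25 to 0.5 kg. Origin at the centre of its foot. In the row its axes are those of the rack.
- walnut1: Dark walnut billet in the row, 34 (y) x 90 (x) x 180 mm (z), about 0.36 kg, origin at the centre of its foot. To be left standing in the rack.
- walnut2: Dark walnut billet in the row, 34 (y) x 90 (x) x 180 mm (z), about 0.36 kg, origin at the centre of its foot. To be left standing in the rack.
- walnut3: Dark walnut billet in the row, 34 (y) x 90 (x) x 180 mm (z), about 0.36 kg, origin at the centre of its foot. To be left standing in the rack.
- walnut4: Dark walnut billet in the row, 34 (y) x 90 (x) x 180 mm (z), about 0.36 kg, origin at the centre of its foot. To be left standing in the rack.
- vise: Fixed blue quick-slide bench vise, 290 long (x) x 180 wide over its feet (y) x 95 high; origin on the bench. The fixed jaw's steel face, at vise x = +40 mm, looks to -x; the movable jaw comes to it from the -x side. Both jaws are 150 wide (y) and reach from 35 to 95 mm above the bench. The flat bed between them spans x = -40 to +40, y = -75 to +75, 35 mm above the bench.
- vise_bed (a point): Point on the vise's bed (35 mm above the bench) at the foot of the fixed jaw's face, mid-width. Its axes are the vise's: work stands on its -x side, +z up.
- jaw (a joint): Opening between the two jaw faces in m, 0 to 0.080; it grows as the movable jaw slides to the vise's -x. There is no screw or lock: the jaw slides with about 6 N of friction (plus drag: go slowly) and stays where it is left.
- jaw_grip (a point): Where to take the movable jaw's upright black pull post (18 mm thick, red tip): on the post's axis, 105 mm above the bench. The post stands free from 64 to 122 mm above the bench, 75 mm behind the movable jaw's face, on a carriage 80 mm wide and 64 mm high.
- tray: Loose grey tray for finished handles, 230 (x) x 160 (y) x 28 mm high, walls and floor 8 mm thick, about 0.9 kg; origin at the centre of its underside.
- handle1: Finished knife handle (brown wood, steel tang, brass rivets), may be absent: 26 thick (its x) x 28 wide (its y) x 100 tall (its z), 0.12 kg, origin at its centre. At the start it stands upright on the vise's bed, held between the jaws by its thickness, its upper 40 mm above the jaws; neighbours stand 37 mm apart along the jaws (74 or 111 where some are absent), axes as the vise's.
- handle2: Finished knife handle (brown wood, steel tang, brass rivets), may be absent: 26 thick (its x) x 28 wide (its y) x 100 tall (its z), 0.12 kg, origin at its centre. At the start it stands upright on the vise's bed, held between the jaws by its thickness, its upper 40 mm above the jaws; neighbours stand 37 mm apart along the jaws (74 or 111 where some are absent), axes as the vise's.
- handle3: Finished knife handle (brown wood, steel tang, brass rivets), may be absent: 26 thick (its x) x 28 wide (its y) x 100 tall (its z), 0.12 kg, origin at its centre. At the start it stands upright on the vise's bed, held between the jaws by its thickness, its upper 40 mm above the jaws; neighbours stand 37 mm apart along the jaws (74 or 111 where some are absent), axes as the vise's.
- handle4: Finished knife handle (brown wood, steel tang, brass rivets), may be absent: 26 thick (its x) x 28 wide (its y) x 100 tall (its z), 0.12 kg, origin at its centre. At the start it stands upright on the vise's bed, held between the jaws by its thickness, its upper 40 mm above the jaws; neighbours stand 37 mm apart along the jaws (74 or 111 where some are absent), axes as the vise's.
- glue: White glue bottle, 48 mm across, 115 tall, beyond the tray. Bystander. Origin under its centre.
- rivet_bin: Small black bin of rivets, 90 x 110 x 50 high, at the far side of the work. Bystander. Origin under its centre.
- weight: Steel bench weight on a wooden block, 68 x 105 x 52 high, at the far side of the work. Bystander. Origin under its centre.
Not all that is in view belongs to the job. What is shaped like the handle2 but blue or purple is not meant.

How it is judged:
On the way, in this order (a step that is already met when the one before it is completed fails the run):
1. the jaw is slid open (to 45 mm or more) with the handles still in the vise (value of joint jaw above 0.045 m and horizontal distance between each of handle1, handle2, handle3, handle4 and vise_bed below 0.1 m), for 0.2 s.
2. all the finished handles are in the tray (x of handle1 in the frame of tray between -0.105 and 0.105 m and y of handle1 in the frame of tray between -0.07 and 0.07 m and z of handle1 in the frame of tray between 0.01 and 0.075 m and x of handle2 in the frame of tray between -0.105 and 0.105 m and y of handle2 in the frame of tray between -0.07 and 0.07 m and z of handle2 in the frame of tray between 0.01 and 0.075 m and x of handle3 in the frame of tray between -0.105 and 0.105 m and y of handle3 in the frame of tray between -0.07 and 0.07 m and z of handle3 in the frame of tray between 0.01 and 0.075 m and x of handle4 in the frame of tray between -0.105 and 0.105 m and y of handle4 in the frame of tray between -0.07 and 0.07 m and z of handle4 in the frame of tray between 0.01 and 0.075 m), for 0.2 s.
3. the olive billet is tipped forward (over 23 degrees), its foot still in its place in the rack (angle between olive's own z axis and vertical above 0.4 rad and z of olive in the frame of rack below 0.06 m and x of olive in the frame of rack between -0.03 and 0.03 m), for 0.2 s.
At the end, for the whole second after the job is handed in: Olive billet upright (3.4 deg) on the vise bed (6 mm), within 35 mm of mid-width, centre 12 to 22 mm off the fixed jaw, jaw opening under 36.5 mm. Middle of every handle inside the tray, under 75 mm above its underside, at rest. Walnut billets within 25 mm and 7 deg of their start (all of step 2 and angle between olive's own z axis and vertical below 0.06 rad and z of olive in the frame of vise_bed between -0.004 and 0.006 m and x of olive in the frame of vise_bed between -0.022 and -0.012 m and y of olive in the frame of vise_bed between -0.035 and 0.035 m and value of joint jaw below 0.0365 m and linear speed of olive below 0.02 m/s and linear speed of each of handle1, handle2, handle3, handle4 below 0.03 m/s and angle between each of walnut1, walnut2, walnut3, walnut4's own z axis and vertical below 0.12 rad and distance of each of walnut1, walnut2, walnut3, walnut4 from where it was at the start of the episode below 0.025 m); the robot touches nothing.
It fails at once if a bystander (glue bottle, rivet bin, bench weight) is moved more than 30 mm (distance of any of glue, rivet_bin, weight from where it was at the start of the episode above 0.03 m).
It fails at once if a walnut billet is tipped over or pulled out (more than 30 degrees or 60 mm) (angle between any of walnut1, walnut2, walnut3, walnut4's own z axis and vertical above 0.52 rad or distance of any of walnut1, walnut2, walnut3, walnut4 from where it was at the start of the episode above 0.06 m).
Of handle1, handle2, handle3, handle4 only 2 to 4 are there at a start; the rules pass over those that are not, and their reading is None.
At some moment in a run one of tray may be knocked a few centimetres aside while the robot is not near it.
It also fails if it takes over 210 s, if anything falls off the work surface, if the arm or the gripper's body presses on something with over 40 N, if the wrist force passes 120 N, or if a joint passes its speed limit or range.

## Working session

There is one attempt and no reset: what is moved stays moved. The work goes in short steps, Python scripts to look and compute and a tool call to move; the robot and the scene stay as the last step left them, time stands still between calls to the robot, and variables do not carry over. Pictures are saved under pics/ and viewed, at most 14 in all, crops included, and the job is handed in when it is done.

Besides the shell and the picture viewer there is one more tool, called after "Emit:" by a JSON object that holds its "method" and its "body". move_arm: Moves the arm, as the interface text tells. Its arguments: {"type":"object","properties":{"delta_pos":{"type":"array"},"delta_rot":{"type":"array"},"grip":{"type":"array"},"grip_force":{"type":"number"}},"required":["delta_pos","delta_rot","grip"]}

```bash
mkdir -p pics; ls
cat > h.py <<'E'
import numpy as np, cv2
from station import readout, read_camera, close_job, finder, r
def save(p,n,box=None,s=1):
    im=p["pixels"][:,:,::-1]
    if box: im=im[box[1]:box[3],box[0]:box[2]]
    cv2.imwrite("pics/"+n,cv2.resize(im,None,fx=s,fy=s,interpolation=cv2.INTER_CUBIC))
def pix2z(p,u,v,z):
    W=np.array(p["world_to_cam"]);R,t=W[:3,:3],W[:3,3]
    d=R.T@np.array([(u-p["cx"])/p["fx"],(v-p["cy"])/p["fy"],1]);o=-R.T@t
    return o+d*(z-o[2])/d[2]
def proj(p,X):
    W=np.array(p["world_to_cam"]);c=W[:3,:3]@np.array(X)+W[:3,3]
    return np.array([p["fx"]*c[0]/c[2]+p["cx"],p["fy"]*c[1]/c[2]+p["cy"]])
def find(p,name,k=3):
    return [(round(d["confidence"],2),[round(x*s,1) for x,s in zip(d["rect"],(640,400,640,400))]) for d in finder.look_for(name,p)[:k]]
E
cat > a.py <<'E'
from h import *
np.set_printoptions(precision=3,suppress=True)
print(r.tcp_to_tips,readout.sense())
t=read_camera("top");save(t,"top1.png",s=1.25)
s=read_camera("scene");save(s,"scene1.png",s=1.25)
for p,n in((t,"top"),(s,"scene")):
    W=np.array(p["world_to_cam"]);print(n,p["fx"],-W[:3,:3].T@W[:3,3],W[:3,:3])
    for x in("olive","walnut1","vise","jaw_grip","tray","handle1","rack","rack_rail","glue","rivet_bin","weight"): print(x,find(p,x,5))
E
python3 a.py
```

```text
pics
0.017 {'time': 0.0, 'joint_pos': array([-0.954,  0.359,  0.011, -0.   , -1.224, -0.288]), 'dq': array([-0.003, -0.001, -0.001, -0.   , -0.001, -0.   ]), 'joint_efforts': array([ -0.   , -58.332,  29.342,   6.937,  -0.006,   0.   ]), 'tool_pos': array([ 0.218, -0.638,  0.247]), 'eef_rot': array([[-0.946, -0.323, -0.001],
       [-0.323,  0.946,  0.002],
       [ 0.   ,  0.002, -1.   ]]), 'ft_force': array([1.203, 0.134, 0.319]), 'moment': array([-0.02 ,  0.007, -0.008]), 'grasp_force': 0.0, 'opening': 0.0856358043297598}
top 407.62797267296173 [0.405 0.036 1.047] [[ 0.017 -0.999  0.031]
 [-0.982 -0.023 -0.189]
 [ 0.189 -0.027 -0.982]]
olive [(0.6, [442.6, 233.6, 27.9, 45.9])]
walnut1 [(0.7, [463.4, 231.5, 22.5, 43.2]), (0.66, [476.3, 232.0, 18.0, 42.8]), (0.58, [427.8, 232.6, 17.8, 41.7]), (0.56, [409.9, 233.0, 31.4, 51.0])]
vise []
jaw_grip [(0.78, [213.4, 253.6, 69.6, 52.3])]
tray [(0.92, [324.0, 249.6, 66.7, 96.3])]
handle1 [(0.8, [221.8, 226.6, 18.7, 12.1]), (0.78, [201.7, 164.7, 21.0, 19.4]), (0.73, [191.4, 220.8, 20.4, 12.7]), (0.72, [170.6, 180.0, 25.2, 24.0]), (0.71, [240
[... 724 characters left out ...]
.9, 31.1, 71.6]), (0.28, [412.7, 222.7, 58.3, 57.2])]
vise [(0.8, [412.9, 232.2, 98.0, 87.3])]
jaw_grip [(0.92, [412.0, 222.7, 61.7, 56.4])]
tray [(0.81, [320.1, 205.2, 81.3, 68.5])]
handle1 [(0.75, [401.5, 214.4, 15.8, 23.5]), (0.75, [361.4, 262.2, 20.2, 32.5]), (0.7, [436.9, 290.8, 25.3, 45.7]), (0.63, [391.0, 284.4, 19.4, 37.5]), (0.59, [465.7, 238.2, 20.7, 38.3])]
rack [(0.79, [248.8, 172.6, 88.5, 60.3]), (0.67, [240.1, 151.4, 23.2, 71.1]), (0.43, [428.7, 228.9, 17.3, 27.0])]
rack_rail [(0.78, [245.9, 175.2, 90.2, 61.3]), (0.36, [412.5, 233.2, 96.6, 87.6])]
glue [(0.75, [249.8, 251.0, 23.8, 46.0])]
rivet_bin [(0.67, [219.5, 230.6, 58.6, 53.1])]
weight [(0.82, [327.9, 294.6, 55.1, 50.7])]
```

View pics/top1.png

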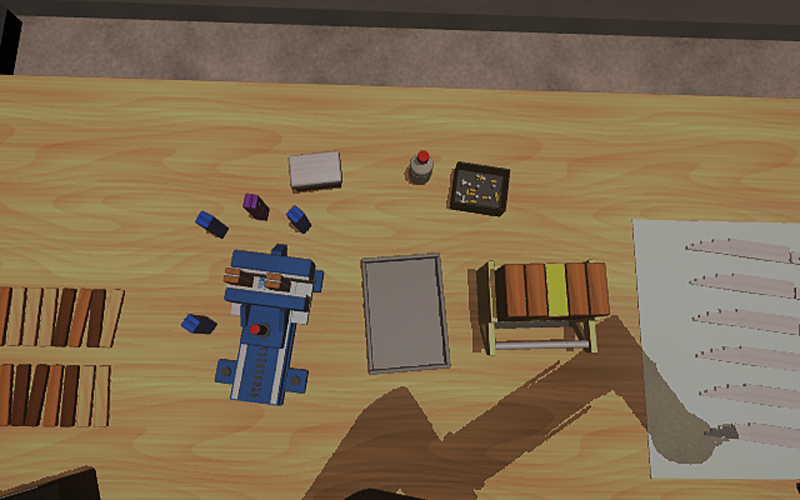

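View pics/scene1.png

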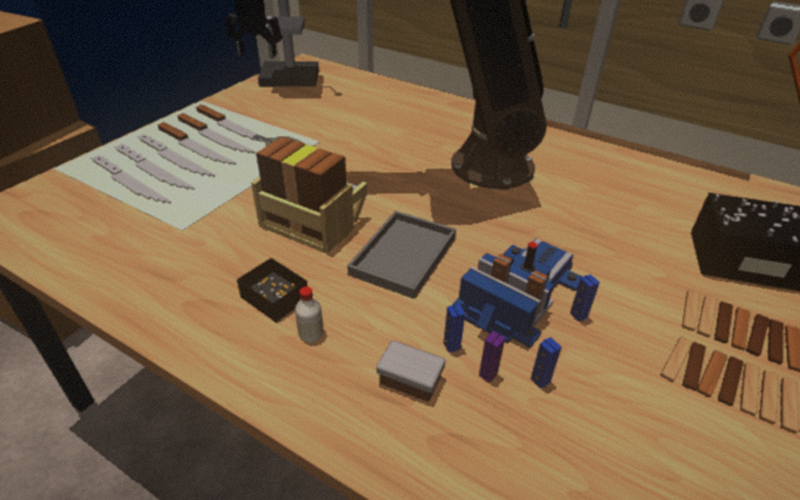

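The top view shows two brown handles in the vise at about (186,221) and (221,226) in 640-pixel coordinates. The blue and purple look-alikes stand free at about (168,179), (204,165), (238,175) and (158,259). Olive is the yellow-topped billet, middle of the row, at about (446,232).

```bash
cat > b.py <<'E'
from h import *
np.set_printoptions(precision=3,suppress=True)
t=read_camera("top");save(t,"v.png",(160,180,270,335),3.6);save(t,"rk.png",(370,195,500,295),6)
f=lambda u,v,z:print((u,v),pix2z(t,u/1.25,v/1.25,z)[:2])
print("post");f(258,329,.122)
print("handles");f(235,272,.135);f(275,281,.135)
print("olive");f(557,290,.195);print("row corners");f(504,265,.195);f(606,263,.195);f(502,320,.195);f(609,317,.195)
print("rail ends");f(496,344,.09);f(593,347,.09)
print("tray");[f(*q,.028) for q in((361,258),(438,254),(449,367),(370,374))]
print("glue");f(420,175,.03);print("wt",);f(316,172,.05)
E
python3 b.py
```

```text
post
(258, 329) [0.429 0.259]
handles
(235, 272) [0.529 0.304]
(275, 281) [0.514 0.232]
olive
(557, 290) [ 0.502 -0.256]
row corners
(504, 265) [ 0.542 -0.166]
(606, 263) [ 0.55  -0.343]
(502, 320) [ 0.449 -0.161]
(609, 317) [ 0.458 -0.342]
rail ends
(496, 344) [ 0.41  -0.173]
(593, 347) [ 0.408 -0.355]
tray
(361, 258) [0.577 0.085]
(438, 254) [ 0.589 -0.071]
(449, 367) [ 0.365 -0.093]
(370, 374) [0.349 0.06 ]
glue
(420, 175) [ 0.756 -0.033]
wt
(316, 172) [0.749 0.181]
```

View pics/v.png

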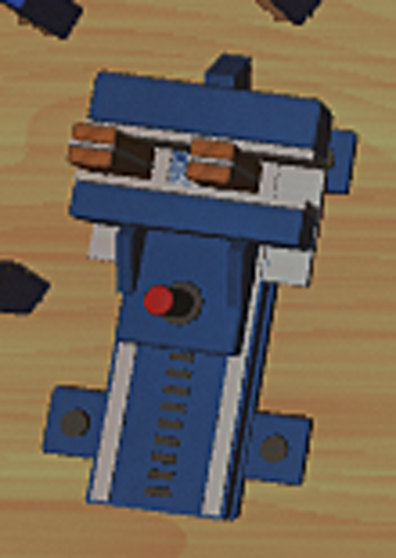

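View pics/rk.png

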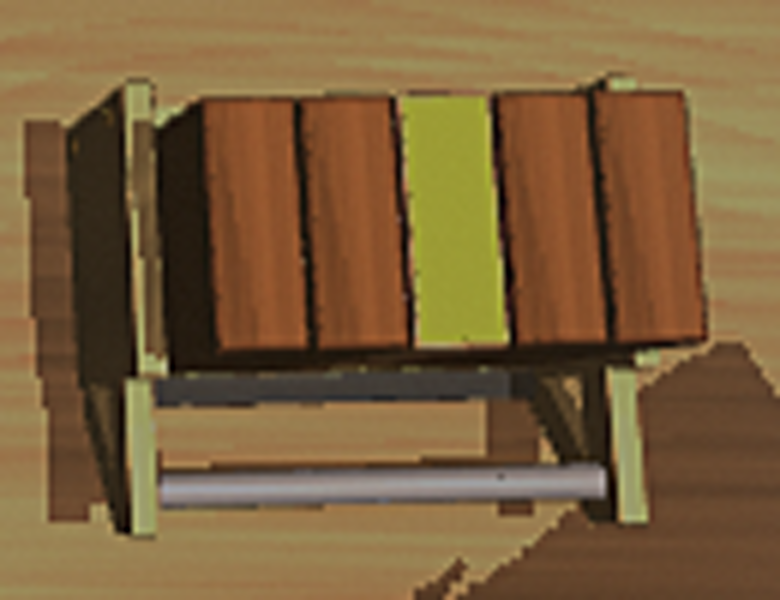

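Two handles, at vise y of about +64 and -9 mm and 74 mm apart. From the handles and the post, the vise yaw is about -11.7°. I'll move above the post.

Emit:
{"method": "move_arm", "body": {"delta_pos": [[1,1,0.5],[1,1,0.5],[1,1,0.5],[1,1,0.5],[1,1,0.5]], "delta_rot": [[0,0,0],[0,0,0],[0,0,0],[0,0,0],[0,0,0]], "grip": [0,0,0,0,0]}}

```text
time: 1.67
tool_pos: [0.3213, -0.5369, 0.3013]
eef_rot: [[-0.945, -0.326, 0.003], [-0.326, 0.945, -0.003], [-0.002, -0.004, -1.0]]
ft_force: [0.7, -0.6, 0.2]
opening: 0.0853
grasp_force: 0.0
```

Emit:
{"method": "move_arm", "body": {"delta_pos": [[1,1,0],[1,1,0],[1,1,0],[1,1,0]], "delta_rot": [[0,0,0],[0,0,0],[0,0,0],[0,0,0]], "grip": [0,0,0,0]}}

```text
time: 2.0
tool_pos: [0.4203, -0.4363, 0.2983]
eef_rot: [[-0.946, -0.324, 0.001], [-0.324, 0.946, 0.0], [-0.001, 0.0, -1.0]]
ft_force: [-0.2, -0.4, -0.1]
opening: 0.0857
grasp_force: 0.0
```

Emit:
{"method": "move_arm", "body": {"delta_pos": [[0,1,0],[0,1,0],[0,1,0]], "delta_rot": [[0,0,0],[0,0,0],[0,0,0]], "grip": [0,0,0]}}

```text
time: 2.25
tool_pos: [0.4175, -0.3357, 0.2981]
eef_rot: [[-0.946, -0.324, 0.0], [-0.324, 0.946, 0.001], [-0.0, 0.001, -1.0]]
ft_force: [-0.9, 0.3, -0.3]
opening: 0.0852
grasp_force: 0.0
```

Emit:
{"method": "move_arm", "body": {"delta_pos": [[0,1,0],[0,1,0],[0,1,0]], "delta_rot": [[0,0,0],[0,0,0],[0,0,0]], "grip": [0,0,0]}}

```text
time: 2.5
tool_pos: [0.4172, -0.236, 0.2985]
eef_rot: [[-0.946, -0.324, 0.001], [-0.324, 0.946, 0.001], [-0.001, 0.0, -1.0]]
ft_force: [1.3, -0.2, -0.1]
opening: 0.0853
grasp_force: 0.0
```

Emit:
{"method": "move_arm", "body": {"delta_pos": [[0,1,0],[0,1,0],[0,1,0]], "delta_rot": [[0,0,0],[0,0,0],[0,0,0]], "grip": [0,0,0]}}

```text
time: 2.75
tool_pos: [0.4174, -0.1361, 0.2986]
eef_rot: [[-0.946, -0.324, 0.001], [-0.324, 0.946, 0.001], [-0.001, 0.0, -1.0]]
ft_force: [0.6, -0.9, 0.5]
opening: 0.0856
grasp_force: 0.0
```

Emit:
{"method": "move_arm", "body": {"delta_pos": [[0,1,0],[0,1,0],[0,1,0]], "delta_rot": [[0,0,0],[0,0,0],[0,0,0]], "grip": [0,0,0]}}

```text
time: 3.0
tool_pos: [0.4176, -0.036, 0.2986]
eef_rot: [[-0.946, -0.324, 0.001], [-0.324, 0.946, 0.001], [-0.001, 0.001, -1.0]]
ft_force: [0.4, -0.0, 0.6]
opening: 0.0854
grasp_force: 0.0
```

Emit:
{"method": "move_arm", "body": {"delta_pos": [[0,1,0],[0,1,0],[0,1,0]], "delta_rot": [[0,0,-0.02],[0,0,-0.03],[0,0,-0.04]], "grip": [0,0,0]}}

```text
time: 3.25
tool_pos: [0.4177, 0.0634, 0.2986]
eef_rot: [[-0.997, -0.073, 0.001], [-0.073, 0.997, 0.001], [-0.001, 0.001, -1.0]]
ft_force: [0.9, 0.5, 0.5]
opening: 0.0855
grasp_force: 0.0
```

Emit:
{"method": "move_arm", "body": {"delta_pos": [[0,1,0],[0,1,0],[0,1,0]], "delta_rot": [[0,0,-0.02],[0,0,-0.03],[0,0,-0.045]], "grip": [0,0,0]}}

```text
time: 3.5
tool_pos: [0.4179, 0.1641, 0.2985]
eef_rot: [[-0.978, 0.207, 0.001], [0.207, 0.978, 0.001], [-0.001, 0.001, -1.0]]
ft_force: [-0.2, -0.6, 0.5]
opening: 0.0854
grasp_force: 0.0
```

Emit:
{"method": "move_arm", "body": {"delta_pos": [[0.1,0.97,0],[0.1,0.97,0],[0.1,0.97,0],[0.1,0.97,0],[0.1,0.97,0],[0.1,0.97,0]], "delta_rot": [[0,0,0],[0,0,0],[0,0,0],[0,0,0],[0,0,0],[0,0,0]], "grip": [0,0,0,0,0,0]}}

```text
time: 4.0
tool_pos: [0.4279, 0.2576, 0.2981]
eef_rot: [[-0.979, 0.204, -0.0], [0.204, 0.979, -0.0], [0.0, -0.001, -1.0]]
ft_force: [0.0, -1.3, -0.3]
opening: 0.0851
grasp_force: 0.0
```

```bash
cat > c.py <<'E'
from h import *
np.set_printoptions(precision=3,suppress=True)
s=readout.sense();print(s["time"],s["tool_pos"],s["eef_rot"][:,1],s["ft_force"])
w=read_camera("wrist");save(w,"w1.png",s=1)
W=np.array(w["world_to_cam"]);print(w["fx"],-W[:3,:3].T@W[:3,3],W[:3,:3])
for x in("jaw_grip","handle1"): print(x,find(w,x))
print(proj(w,[.429,.259,.122]),proj(w,[.529,.304,.135]),proj(w,[.514,.232,.135]))
E
python3 c.py
```

```text
4.0 [0.428 0.258 0.298] [ 0.204  0.979 -0.001] [ 0.005 -1.289 -0.297]
316.6497062760261 [0.362 0.271 0.423] [[ 0.204  0.979 -0.   ]
 [ 0.944 -0.197  0.263]
 [ 0.258 -0.054 -0.965]]
jaw_grip [(0.66, [335.4, 197.5, 140.0, 105.4])]
handle1 [(0.87, [321.3, 266.0, 28.9, 38.1]), (0.75, [321.0, 323.2, 24.9, 42.5]), (0.66, [388.7, 332.2, 27.7, 46.5])]
[323.112 185.449] [387.013 274.281] [314.017 274.269]
```

View pics/w1.png

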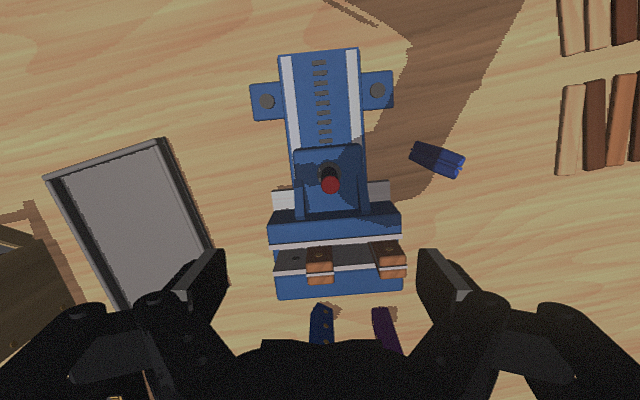

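```bash
cat > d.py <<'E'
from h import *
np.set_printoptions(precision=3,suppress=True)
w=read_camera("wrist");save(w,"w2.png",(240,130,440,310),4)
print(pix2z(w,331,186,.122),[pix2z(w,u,v,.135)[:2] for u,v in((391,266),(319,268))])
E
python3 d.py
```

```text
[0.432 0.266 0.122] [array([0.521, 0.309]), array([0.509, 0.238])]
```

View pics/w2.png

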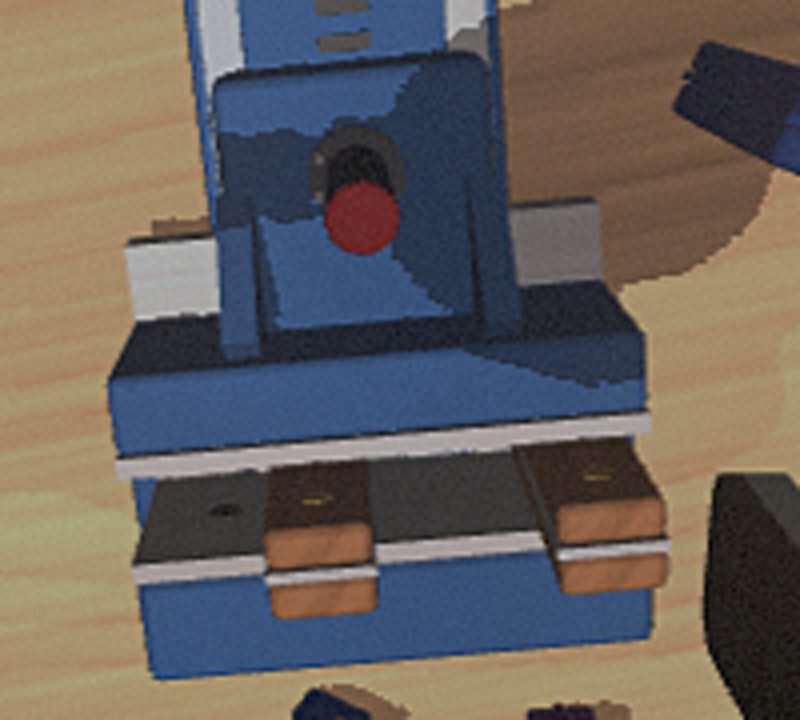

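```bash
cat > d.py <<'E'
from h import *
np.set_printoptions(precision=4,suppress=True)
w=read_camera("wrist")
g=lambda u,v,z:pix2z(w,240+u/4,130+v/4,z)[:2]
P=g(361,217,.122);A=g(612,545,.135);B=g(323,570,.135)
print(P,A,B,np.linalg.norm(A-B))
a,b=g(118,460,.095),g(648,415,.095);c,d=g(133,565,.095),g(560,535,.095)
for q in((a,b),(c,d),(B,A)): v=q[1]-q[0];print(q,np.linalg.norm(v),np.arctan2(-v[0],v[1]))
E
python3 d.py
```

```text
[0.4297 0.2659] [0.5222 0.3111] [0.5141 0.2388] 0.07276183960725817
(array([0.49  , 0.1852]), array([0.5071, 0.3322])) 0.14804249988415735 -0.11574844303297722
(array([0.5224, 0.1814]), array([0.5382, 0.3026])) 0.122294369460946 -0.1295862841131164
(array([0.5141, 0.2388]), array([0.5222, 0.3111])) 0.07276183960725817 -0.11143208248570254
```

Emit:
{"method": "move_arm", "body": {"delta_pos": [[0,0.08,-1],[0,0.08,-1],[0,0.08,-1],[0,0.08,-1]], "delta_rot": [[0,0,0.0135],[0,0,0.0135],[0,0,0.0135],[0,0,0.0135]], "grip": [0,0,0,0]}}

```text
time: 4.58
tool_pos: [0.4262, 0.264, 0.1943]
eef_rot: [[-0.993, 0.121, -0.005], [0.121, 0.993, -0.005], [0.004, -0.006, -1.0]]
ft_force: [0.6, -0.1, -0.9]
opening: 0.0854
grasp_force: 0.0
```

Emit:
{"method": "move_arm", "body": {"delta_pos": [[0,0,-0.3],[0,0,-0.6],[0,0,-0.93],[0,0,-0.93],[0,0,-0.93],[0,0,-0.93],[0,0,-0.93],[0,0,-0.93],[0,0,-0.93],[0,0,-0.93]], "delta_rot": [[0,0,0],[0,0,0],[0,0,0],[0,0,0],[0,0,0],[0,0,0],[0,0,0],[0,0,0],[0,0,0],[0,0,0]], "grip": [0,0,0,0.4,1,1,1,1,1,1], "grip_force": 40}}

```text
time: 5.42
tool_pos: [0.4285, 0.266, 0.1072]
eef_rot: [[-0.993, 0.12, 0.002], [0.12, 0.993, 0.0], [-0.001, 0.001, -1.0]]
ft_force: [-1.0, -3.8, 9.8]
opening: 0.0167
grasp_force: 39.0
```

Emit:
{"method": "move_arm", "body": {"delta_pos": [[0,0,0],[0,0,0],[0,0,0],[0,0,0]], "delta_rot": [[0,0,0],[0,0,0],[0,0,0],[0,0,0]], "grip": [1,1,1,1]}}

```text
time: 5.75
tool_pos: [0.4285, 0.266, 0.1072]
eef_rot: [[-0.993, 0.12, 0.002], [0.12, 0.993, 0.001], [-0.002, 0.001, -1.0]]
ft_force: [-0.9, -4.6, 9.7]
opening: 0.017
grasp_force: 39.1
```

Emit:
{"method": "move_arm", "body": {"delta_pos": [[-0.04,0.005,0],[-0.08,0.01,0],[-0.12,0.014,0],[-0.16,0.019,0],[-0.2,0.024,0],[-0.24,0.029,0],[-0.28,0.033,0],[-0.32,0.038,0],[-0.36,0.043,0],[-0.4,0.048,0]], "delta_rot": [[0,0,0],[0,0,0],[0,0,0],[0,0,0],[0,0,0],[0,0,0],[0,0,0],[0,0,0],[0,0,0],[0,0,0]], "grip": [1,1,1,1,1,1,1,1,1,1]}}

```text
time: 6.58
tool_pos: [0.3891, 0.2704, 0.1072]
eef_rot: [[-0.993, 0.12, 0.002], [0.12, 0.993, -0.0], [-0.002, 0.0, -1.0]]
ft_force: [5.8, -7.7, 7.9]
opening: 0.017
grasp_force: 39.3
```

Emit:
{"method": "move_arm", "body": {"delta_pos": [[-0.04,0.005,0],[-0.06,0.007,0],[-0.06,0.007,0],[-0.06,0.007,0]], "delta_rot": [[0,0,0],[0,0,0],[0,0,0],[0,0,0]], "grip": [1,1,1,1]}}

```text
time: 6.92
tool_pos: [0.3826, 0.2711, 0.1072]
eef_rot: [[-0.993, 0.12, 0.002], [0.12, 0.993, -0.0], [-0.002, 0.0, -1.0]]
ft_force: [1.9, -6.8, 11.0]
opening: 0.0168
grasp_force: 39.4
```

```bash
cat > d.py <<'E'
from h import *
np.set_printoptions(precision=4,suppress=True)
s=readout.sense();print(s["tool_pos"],s["opening"],s["ft_force"])
w=read_camera("wrist");t=read_camera("top")
for p in(w,t):
  for c,b in find(p,"handle1",6): print(c,b,pix2z(p,b[0],b[1],.12))
im=np.hstack([cv2.resize(w["pixels"],(480,300)),cv2.resize(t["pixels"][180:335,160:300],(271,300))])
cv2.imwrite("pics/m1.png",im[:,:,::-1])
E
python3 d.py
```

```text
[0.3826 0.2711 0.1072] 0.016844567829768797 [ 1.8516 -6.7594 11.0198]
0.88 [532.4, 298.6, 150.2, 124.2] [0.3974 0.3546 0.12  ]
0.37 [322.9, 211.9, 280.9, 276.0] [0.3511 0.2754 0.12  ]
0.75 [240.3, 176.7, 16.9, 16.2] [0.629  0.1954 0.12  ]
0.64 [203.8, 164.8, 19.4, 22.0] [0.6555 0.2816 0.12  ]
0.54 [191.6, 221.1, 25.2, 14.8] [0.5227 0.2997 0.12  ]
0.48 [223.0, 226.9, 22.4, 15.0] [0.511  0.2281 0.12  ]
0.46 [161.2, 255.8, 21.7, 6.8] [0.4435 0.361  0.12  ]
```

View pics/m1.png

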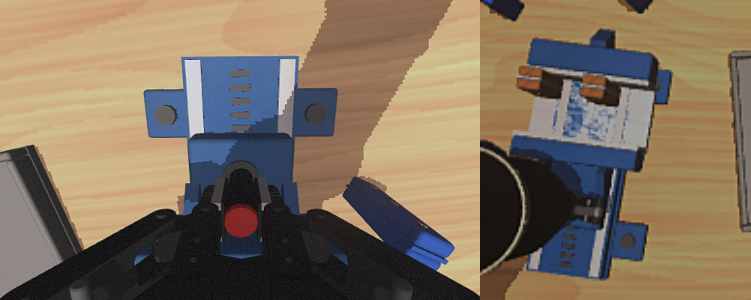

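Jaw open to about 72 mm with both handles still standing. I'll release and go for handle A at (.522,.311).

Emit:
{"method": "move_arm", "body": {"delta_pos": [[0,0,0],[0,0,0],[0,0,0],[0,0,0],[0,0,1],[0,0,1],[0,0,1],[0,0,1]], "delta_rot": [[0,0,0],[0,0,0],[0,0,0],[0,0,0],[0,0,0],[0,0,0],[0,0,0],[0,0,0]], "grip": [0.3,0.3,0.3,0.3,0.3,0.3,0.3,0.3]}}

```text
time: 7.78
tool_pos: [0.3836, 0.2738, 0.2101]
eef_rot: [[-0.993, 0.119, 0.005], [0.119, 0.993, 0.006], [-0.004, 0.007, -1.0]]
ft_force: [0.7, -0.2, 0.1]
opening: 0.0601
grasp_force: 0.0
```

Emit:
{"method": "move_arm", "body": {"delta_pos": [[1,0.4,0],[1,0.4,0],[1,0.4,0],[1,0.4,0]], "delta_rot": [[0,0,0],[0,0,0],[0,0,0],[0,0,0]], "grip": [0.4,0.4,0.4,0.4]}}

```text
time: 8.12
tool_pos: [0.4854, 0.3132, 0.2038]
eef_rot: [[-0.993, 0.121, 0.0], [0.121, 0.993, -0.001], [-0.0, -0.001, -1.0]]
ft_force: [0.3, 0.7, -0.4]
opening: 0.051
grasp_force: 0.0
```

Emit:
{"method": "move_arm", "body": {"delta_pos": [[0.39,0,0],[0.39,0,0],[0.39,0,0],[0.39,0,0],[0.39,0,0]], "delta_rot": [[0,0,0],[0,0,0],[0,0,0],[0,0,0],[0,0,0]], "grip": [0.4,0.4,0.4,0.4,0.4]}}

```text
time: 8.53
tool_pos: [0.5202, 0.3115, 0.205]
eef_rot: [[-0.993, 0.12, -0.001], [0.12, 0.993, -0.0], [0.001, -0.0, -1.0]]
ft_force: [0.7, 0.1, -0.1]
opening: 0.0513
grasp_force: 0.0
```

```bash
cat > d.py <<'E'
from h import *
np.set_printoptions(precision=4,suppress=True)
s=readout.sense();print(s["tool_pos"],s["opening"],s["ft_force"])
w=read_camera("wrist");t=read_camera("top")
print("pred",proj(w,[.5222,.3111,.135]),proj(w,[.5141,.2388,.135]))
im=np.hstack([cv2.resize(w["pixels"],(480,300)),cv2.resize(t["pixels"][180:335,160:300],(271,300))])
cv2.imwrite("pics/m2.png",im[:,:,::-1])
E
python3 d.py
```

```text
[0.5202 0.3115 0.205 ] 0.05131452819521955 [ 0.6679  0.0705 -0.1119]
pred [321.1746 223.2152] [209.565  224.1351]
```

View pics/m2.png

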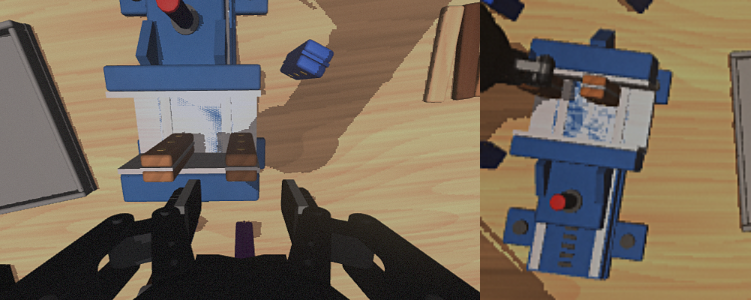

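Handle A's top is at about (321,224) in the wrist view, as predicted. I'll descend, grip and lift.

Emit:
{"method": "move_arm", "body": {"delta_pos": [[0,0,-0.3],[0,0,-0.6],[0,0,-0.87],[0,0,-0.87],[0,0,-0.87],[0,0,-0.87],[0,0,-0.87],[0,0,-0.87],[0,0,-0.87]], "delta_rot": [[0,0,0],[0,0,0],[0,0,0],[0,0,0],[0,0,0],[0,0,0],[0,0,0],[0,0,0],[0,0,0]], "grip": [0.4,0.4,0.4,0.4,1,1,1,1,1], "grip_force": 35}}

```text
time: 9.38
tool_pos: [0.5216, 0.3124, 0.1201]
eef_rot: [[-0.993, 0.12, 0.002], [0.12, 0.993, 0.002], [-0.002, 0.002, -1.0]]
ft_force: [-1.2, -0.2, 5.1]
opening: 0.0277
grasp_force: 41.1
```

Emit:
{"method": "move_arm", "body": {"delta_pos": [[0,0,0],[0,0,0.2],[0,0,0.5],[0,0,1],[0,0,1],[0,0,1]], "delta_rot": [[0,0,0],[0,0,0],[0,0,0],[0,0,0],[0,0,0],[0,0,0]], "grip": [1,1,1,1,1,1]}}

```text
time: 9.88
tool_pos: [0.5226, 0.313, 0.2231]
eef_rot: [[-0.993, 0.12, 0.006], [0.12, 0.993, 0.005], [-0.005, 0.006, -1.0]]
ft_force: [-0.2, 0.1, -1.8]
opening: 0.0277
grasp_force: 40.5
```

Emit:
{"method": "move_arm", "body": {"delta_pos": [[0,0,0.4],[0,-0.3,0.4],[0,-1,0.4],[0,-1,0.4],[0,-1,0.4]], "delta_rot": [[0,0,0],[0,0,0],[0,0,0],[0,0,0],[0,0,0]], "grip": [1,1,1,1,1]}}

```text
time: 10.3
tool_pos: [0.5198, 0.2074, 0.2582]
eef_rot: [[-0.992, 0.123, -0.001], [0.123, 0.992, -0.0], [0.001, -0.001, -1.0]]
ft_force: [-1.2, 0.9, -1.5]
opening: 0.0276
grasp_force: 40.4
```

Emit:
{"method": "move_arm", "body": {"delta_pos": [[0,-1,0],[0,-1,0],[0,-1,0],[0,-1,0]], "delta_rot": [[0,0,0],[0,0,0],[0,0,0],[0,0,0]], "grip": [1,1,1,1]}}

```text
time: 10.63
tool_pos: [0.5201, 0.1086, 0.258]
eef_rot: [[-0.992, 0.123, -0.001], [0.123, 0.992, -0.0], [0.001, -0.0, -1.0]]
ft_force: [-0.9, 0.1, -0.2]
opening: 0.0277
grasp_force: 40.4
```

```bash
cat > tr.py <<'E'
from h import *
np.set_printoptions(precision=4,suppress=True)
s=readout.sense();print(s["time"],s["tool_pos"],s["opening"])
for n in("top","scene"):
  t=read_camera(n); b=find(t,"tray")
  print(n,b,[pix2z(t,q[1][0],q[1][1],.02)[:2] for q in b])
E
python3 tr.py
```

```text
10.6333 [0.5201 0.1086 0.258 ] 0.027682279566892187
top [(0.56, [323.8, 251.6, 67.1, 96.7]), (0.34, [474.7, 230.6, 19.2, 45.5])] [array([ 0.4657, -0.0056]), array([ 0.5264, -0.3911])]
scene [(0.9, [321.0, 203.6, 85.6, 73.1]), (0.51, [400.9, 215.0, 14.8, 25.1])] [array([0.4923, 0.0025]), array([0.4147, 0.2079])]
```

Tray unmoved. I'll place A at about (.51, -.003).

Emit:
{"method": "move_arm", "body": {"delta_pos": [[-0.1,-1,0],[-0.1,-1,0],[-0.1,-1,0],[-0.1,-1,0]], "delta_rot": [[0,0,0],[0,0,0],[0,0,0],[0,0,0]], "grip": [1,1,1,1]}}

```text
time: 11.17
tool_pos: [0.5104, 0.01, 0.2581]
eef_rot: [[-0.993, 0.121, -0.001], [0.121, 0.993, -0.0], [0.001, -0.0, -1.0]]
ft_force: [-0.0, 0.4, -1.4]
opening: 0.0275
grasp_force: 40.4
```

Emit:
{"method": "move_arm", "body": {"delta_pos": [[0,-0.1,-0.4],[0,-0.1,-0.8],[0,-0.1,-1],[0,-0.1,-1],[0,-0.1,-1]], "delta_rot": [[0,0,0],[0,0,0],[0,0,0],[0,0,0],[0,0,0]], "grip": [1,1,1,1,1]}}

```text
time: 11.58
tool_pos: [0.511, 0.0024, 0.1579]
eef_rot: [[-0.993, 0.119, -0.002], [0.119, 0.993, -0.001], [0.002, -0.001, -1.0]]
ft_force: [0.2, -0.1, 0.5]
opening: 0.0275
grasp_force: 40.2
```

Emit:
{"method": "move_arm", "body": {"delta_pos": [[0,0,-0.2],[0,0,-0.4],[0,0,-0.5],[0,0,-0.57],[0,0,-0.62],[0,0,-0.63],[0,0,-0.63],[0,0,-0.63]], "delta_rot": [[0,0,0],[0,0,0],[0,0,0],[0,0,0],[0,0,0],[0,0,0],[0,0,0],[0,0,0]], "grip": [1,1,1,1,1,1,1,1]}}

```text
time: 12.25
tool_pos: [0.5116, 0.0019, 0.0961]
eef_rot: [[-0.993, 0.12, 0.001], [0.12, 0.993, 0.0], [-0.001, 0.0, -1.0]]
ft_force: [0.1, 0.3, -1.6]
opening: 0.0276
grasp_force: 40.4
```

Emit:
{"method": "move_arm", "body": {"delta_pos": [[0,0,-0.02],[0,0,-0.03],[0,0,-0.03],[0,0,-0.03],[0,0,-0.03],[0,0,-0.03],[0,0,-0.03],[0,0,0.3],[0,0,0.8],[0,0,1]], "delta_rot": [[0,0,0],[0,0,0],[0,0,0],[0,0,0],[0,0,0],[0,0,0],[0,0,0],[0,0,0],[0,0,0],[0,0,0]], "grip": [1,1,0.6,0.5,0.4,0.4,0.4,0.4,0.4,0.4]}}

```text
time: 13.08
tool_pos: [0.5114, 0.0016, 0.198]
eef_rot: [[-0.993, 0.12, 0.001], [0.12, 0.993, -0.0], [-0.001, -0.0, -1.0]]
ft_force: [1.6, 1.3, 0.8]
opening: 0.0511
grasp_force: 0.0
```

Emit:
{"method": "move_arm", "body": {"delta_pos": [[0,0.6,0.3],[0,1,0.3],[0,1,0.3],[0,1,0.3]], "delta_rot": [[0,0,0],[0,0,0],[0,0,0],[0,0,0]], "grip": [0.4,0.4,0.4,0.4]}}

```text
time: 13.42
tool_pos: [0.5118, 0.1052, 0.2268]
eef_rot: [[-0.993, 0.117, 0.003], [0.117, 0.993, 0.002], [-0.003, 0.002, -1.0]]
ft_force: [0.2, -0.3, -0.4]
opening: 0.0511
grasp_force: 0.0
```

Emit:
{"method": "move_arm", "body": {"delta_pos": [[0,0.99,0],[0,1,0],[0,1,0],[0,1,0]], "delta_rot": [[0,0,0],[0,0,0],[0,0,0],[0,0,0]], "grip": [0.4,0.4,0.4,0.4]}}

```text
time: 13.75
tool_pos: [0.511, 0.2046, 0.2248]
eef_rot: [[-0.993, 0.117, -0.0], [0.117, 0.993, -0.0], [0.0, -0.0, -1.0]]
ft_force: [1.2, 0.2, 0.3]
opening: 0.0514
grasp_force: 0.0
```

Emit:
{"method": "move_arm", "body": {"delta_pos": [[0.01,0.38,0],[0.01,0.38,-0.2],[0.01,0.38,-0.2],[0.01,0.38,-0.2],[0.01,0.38,-0.2]], "delta_rot": [[0,0,0],[0,0,0],[0,0,0],[0,0,0],[0,0,0]], "grip": [0.4,0.4,0.4,0.4,0.4]}}

```text
time: 14.17
tool_pos: [0.512, 0.2388, 0.2057]
eef_rot: [[-0.993, 0.12, -0.0], [0.12, 0.993, -0.001], [0.0, -0.001, -1.0]]
ft_force: [0.3, -0.2, -0.4]
opening: 0.0509
grasp_force: 0.0
```

```bash
cat > d.py <<'E'
from h import *
np.set_printoptions(precision=4,suppress=True)
s=readout.sense();print(s["tool_pos"],s["opening"],s["ft_force"])
w=read_camera("wrist");t=read_camera("top")
print("pred",proj(w,[.5141,.2388,.135]), find(w,"handle1"))
im=np.hstack([cv2.resize(w["pixels"],(480,300)),cv2.resize(t["pixels"][170:330,160:400],(320,300))])
cv2.imwrite("pics/m3.png",im[:,:,::-1])
E
python3 d.py
```

```text
[0.512  0.2388 0.2057] 0.05091474332158464 [ 0.3201 -0.1566 -0.3979]
pred [321.7405 222.7226] [(0.98, [56.6, 229.6, 110.0, 62.6]), (0.93, [321.3, 211.0, 46.5, 62.3]), (0.79, [502.6, 76.8, 100.2, 57.1])]
```

View pics/m3.png

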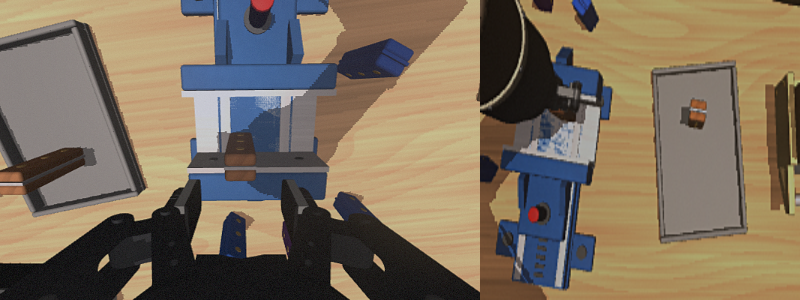

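Handle A stands in the tray. Handle B is at (321,222), as predicted. I'll grip B.

Emit:
{"method": "move_arm", "body": {"delta_pos": [[0,0,-0.3],[0,0,-0.6],[0,0,-0.87],[0,0,-0.87],[0,0,-0.87],[0,0,-0.87],[0,0,-0.87],[0,0,-0.87],[0,0,-0.87]], "delta_rot": [[0,0,0],[0,0,0],[0,0,0],[0,0,0],[0,0,0],[0,0,0],[0,0,0],[0,0,0],[0,0,0]], "grip": [0.4,0.4,0.4,0.4,1,1,1,1,1], "grip_force": 35}}

```text
time: 15.07
tool_pos: [0.5128, 0.2403, 0.1201]
eef_rot: [[-0.993, 0.12, 0.002], [0.12, 0.993, 0.002], [-0.002, 0.002, -1.0]]
ft_force: [-1.3, 0.7, 5.9]
opening: 0.0271
grasp_force: 41.1
```

Emit:
{"method": "move_arm", "body": {"delta_pos": [[0,0,0],[0,0,0.2],[0,0,0.5],[0,0,1],[0,0,1],[0,0,1]], "delta_rot": [[0,0,0],[0,0,0],[0,0,0],[0,0,0],[0,0,0],[0,0,0]], "grip": [1,1,1,1,1,1]}}

```text
time: 15.57
tool_pos: [0.5136, 0.241, 0.2229]
eef_rot: [[-0.993, 0.12, 0.006], [0.12, 0.993, 0.005], [-0.006, 0.006, -1.0]]
ft_force: [0.2, 0.6, -1.8]
opening: 0.0273
grasp_force: 40.5
```

Emit:
{"method": "move_arm", "body": {"delta_pos": [[0,0,0.4],[-0.1,-0.3,0.4],[-0.4,-1,0.4],[-0.4,-1,0.4],[-0.4,-1,0.4]], "delta_rot": [[0,0,0],[0,0,0],[0,0,0],[0,0,0],[0,0,0]], "grip": [1,1,1,1,1]}}

```text
time: 15.98
tool_pos: [0.4687, 0.1354, 0.2581]
eef_rot: [[-0.993, 0.122, -0.002], [0.122, 0.993, -0.0], [0.002, -0.0, -1.0]]
ft_force: [-0.8, -0.2, -2.3]
opening: 0.0277
grasp_force: 40.4
```

```bash
python3 tr.py
```

```text
15.9833 [0.4687 0.1354 0.2581] 0.027679276962152943
top [(0.58, [324.7, 252.0, 70.2, 98.0])] [array([ 0.4647, -0.0079])]
scene [(0.92, [318.7, 206.1, 86.7, 68.8]), (0.67, [227.9, 147.2, 23.8, 73.7])] [array([0.5048, 0.0029]), array([ 0.4167, -0.3985])]
```

Emit:
{"method": "move_arm", "body": {"delta_pos": [[-0.38,-1,0],[-0.38,-1,0],[-0.38,-1,0],[-0.38,-1,0]], "delta_rot": [[0,0,0],[0,0,0],[0,0,0],[0,0,0]], "grip": [1,1,1,1]}}

```text
time: 16.52
tool_pos: [0.4323, 0.0374, 0.258]
eef_rot: [[-0.993, 0.121, -0.001], [0.121, 0.993, -0.0], [0.001, -0.001, -1.0]]
ft_force: [0.3, 0.6, -0.9]
opening: 0.0277
grasp_force: 40.4
```

Emit:
{"method": "move_arm", "body": {"delta_pos": [[0,-0.43,0],[0,-0.43,-0.4],[0,-0.43,-0.8],[0,-0.43,-1],[0,-0.43,-1],[0,-0.43,-1]], "delta_rot": [[0,0,0],[0,0,0],[0,0,0],[0,0,0],[0,0,0],[0,0,0]], "grip": [1,1,1,1,1,1]}}

```text
time: 17.02
tool_pos: [0.4342, -0.0031, 0.1578]
eef_rot: [[-0.993, 0.119, -0.002], [0.119, 0.993, -0.002], [0.002, -0.002, -1.0]]
ft_force: [0.8, 0.3, 0.3]
opening: 0.0272
grasp_force: 40.3
```

Emit:
{"method": "move_arm", "body": {"delta_pos": [[0,0,-0.2],[0,0,-0.4],[0,0,-0.5],[0,0,-0.57],[0,0,-0.62],[0,0,-0.65],[0,0,-0.66],[0,0,-0.66],[0,0,-0.66]], "delta_rot": [[0,0,0],[0,0,0],[0,0,0],[0,0,0],[0,0,0],[0,0,0],[0,0,0],[0,0,0],[0,0,0]], "grip": [1,1,1,1,1,1,1,1,1]}}

```text
time: 17.77
tool_pos: [0.4347, -0.003, 0.0931]
eef_rot: [[-0.993, 0.12, 0.002], [0.12, 0.993, 0.001], [-0.002, 0.001, -1.0]]
ft_force: [-0.5, -0.2, 1.0]
opening: 0.0274
grasp_force: 40.5
```

Emit:
{"method": "move_arm", "body": {"delta_pos": [[0,0,0],[0,0,0],[0,0,0],[0,0,0],[0,0,0],[0,0,0.3],[0,0,0.8],[0,0,1],[0,0,1]], "delta_rot": [[0,0,0],[0,0,0],[0,0,0],[0,0,0],[0,0,0],[0,0,0],[0,0,0],[0,0,0],[0,0,0]], "grip": [0.6,0.5,0.4,0.4,0.4,0.4,0.4,0.4,0.4]}}

```text
time: 18.52
tool_pos: [0.4371, -0.0025, 0.1981]
eef_rot: [[-0.993, 0.119, 0.009], [0.119, 0.993, 0.002], [-0.009, 0.003, -1.0]]
ft_force: [1.0, 0.3, -0.0]
opening: 0.051
grasp_force: 0.0
```

Both handles are released in the tray. I'll move over to look at the rack.

Emit:
{"method": "move_arm", "body": {"delta_pos": [[0,0,0.5],[0,0,1],[0,-1,1],[0,-1,1],[0,-1,1],[0,-1,1]], "delta_rot": [[0,0,0],[0,0,0],[0,0,0],[0,0,0.026],[0,0,0.026],[0,0,0.026]], "grip": [1,1,1,1,1,1]}}

```text
time: 19.02
tool_pos: [0.4339, -0.1061, 0.2932]
eef_rot: [[-0.999, -0.045, 0.001], [-0.045, 0.999, -0.0], [-0.001, -0.001, -1.0]]
ft_force: [0.2, -0.1, -0.6]
opening: 0.0001
grasp_force: 0.0
```

Emit:
{"method": "move_arm", "body": {"delta_pos": [[0,-1,0.2],[0,-1,0.2],[0,-1,0.2],[0,-1,0.2]], "delta_rot": [[0,0,0],[0,0,0],[0,0,0],[0,0,0]], "grip": [1,1,1,1]}}

```text
time: 19.35
tool_pos: [0.4341, -0.2059, 0.3126]
eef_rot: [[-0.999, -0.04, 0.0], [-0.04, 0.999, -0.001], [-0.0, -0.001, -1.0]]
ft_force: [-0.0, 0.5, -0.1]
opening: -0.0002
grasp_force: 0.0
```

Emit:
{"method": "move_arm", "body": {"delta_pos": [[0,-0.5,0],[0,-0.5,0],[0,-0.5,0],[0,-0.5,0],[0,-0.5,0]], "delta_rot": [[0,0,0],[0,0,0],[0,0,0],[0,0,0],[0,0,0]], "grip": [1,1,1,1,1]}}

```text
time: 19.77
tool_pos: [0.4338, -0.2526, 0.312]
eef_rot: [[-0.999, -0.043, -0.0], [-0.043, 0.999, 0.0], [0.0, 0.0, -1.0]]
ft_force: [0.0, 0.7, -0.5]
opening: 0.0004
grasp_force: 0.0
```

```bash
cat > d.py <<'E'
from h import *
np.set_printoptions(precision=4,suppress=True)
s=readout.sense();print(s["tool_pos"],s["opening"],s["eef_rot"][:,1])
w=read_camera("wrist");t=read_camera("top")
hsv=cv2.cvtColor(w["pixels"],cv2.COLOR_RGB2HSV)
m=cv2.inRange(hsv,(22,130,70),(38,255,255));m=cv2.morphologyEx(m,cv2.MORPH_OPEN,np.ones((3,3)))
n,l,st,ce=cv2.connectedComponentsWithStats(m);i=1+st[1:,4].argmax();print(st[i],ce[i])
b=cv2.boxPoints(cv2.minAreaRect(np.argwhere(l==i)[:,::-1].astype(np.float32)));print(b)
q=[pix2z(w,u,v,.195)[:2] for u,v in b];print(np.array(q),np.mean(q,0),[np.linalg.norm(q[k]-q[k-1]) for k in range(4)])
print(find(w,"walnut1",5));print("handles",find(t,"handle1",6),find(t,"tray"))
im=np.hstack([cv2.resize(w["pixels"],(480,300)),cv2.resize(t["pixels"][170:330,260:500],(320,300))])
cv2.imwrite("pics/m4.png",im[:,:,::-1])
E
python3 d.py
```

```text
[ 0.4338 -0.2526  0.312 ] 0.00039404703926440587 [-0.0427  0.9991  0.0004]
[298 232  18  15 163] [304.1227 237.5767]
[[298. 232.]
 [315. 232.]
 [315. 246.]
 [298. 246.]]
[[ 0.4609 -0.2704]
 [ 0.4603 -0.2565]
 [ 0.4726 -0.2561]
 [ 0.4732 -0.2701]] [ 0.4668 -0.2632] [np.float64(0.012316715558570872), np.float64(0.01384841171063643), np.float64(0.012315072033039108), np.float64(0.014022497456362495)]
[(0.87, [356.5, 235.8, 47.5, 102.5]), (0.79, [246.4, 235.2, 64.2, 111.1]), (0.67, [278.7, 235.0, 51.9, 105.2]), (0.63, [390.8, 233.9, 58.0, 103.0])]
handles [(0.7, [159.7, 261.1, 28.1, 13.4]), (0.66, [325.1, 260.4, 16.9, 14.1]), (0.63, [205.7, 165.2, 20.2, 19.4]), (0.62, [169.3, 180.4, 22.5, 24.3]), (0.61, [323.2, 230.8, 14.6, 13.6]), (0.52, [239.8, 176.2, 17.6, 22.5])] [(0.73, [320.6, 249.6, 64.9, 95.9])]
```

View pics/m4.png

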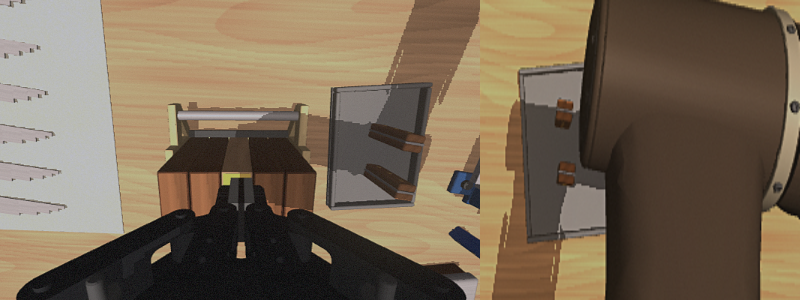

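Both handles stand in the tray, at about (325,260) and (323,231) in the top view. In the wrist view the row's front top edge runs from (211,229) to (421,229), with olive in the middle. I'll enlarge to confirm and measure.

```bash
cat > d.py <<'E'
from h import *
w=read_camera("wrist");save(w,"w5.png",(200,120,440,300),3.3)
for u,v in((211,229),(421,229),(296,229),(333,229)): print(pix2z(w,u,v,.195)[:2])
E
python3 d.py
```

```text
[ 0.46197306 -0.34129281]
[ 0.45449879 -0.17048012]
[ 0.45894805 -0.27216098]
[ 0.45763116 -0.24206547]
```

View pics/w5.png

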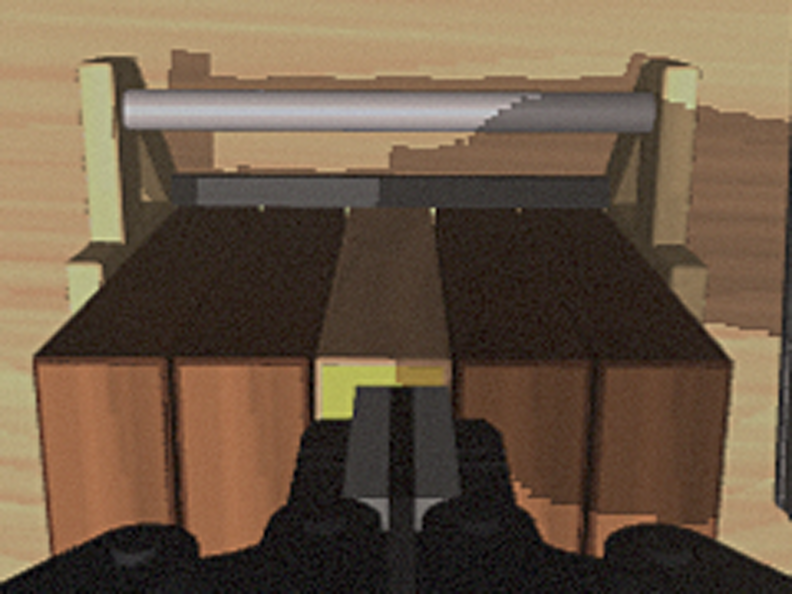

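Olive is the middle billet: yellow top at (305,238) and paler front face, with two walnuts on each side. I get rack origin ≈ (.503,-.254), yaw ≈ .042, olive back at x ≈ .548. I'll go behind it with closed fingers.

Emit:
{"method": "move_arm", "body": {"delta_pos": [[1,0.01,0],[1,0.01,0],[1,0.01,0],[1,0.01,0]], "delta_rot": [[0,0,0],[0,0,0],[0,0,0],[0,0,0]], "grip": [1,1,1,1]}}

```text
time: 20.4
tool_pos: [0.537, -0.2518, 0.3107]
eef_rot: [[-0.999, -0.044, -0.002], [-0.044, 0.999, 0.0], [0.002, 0.0, -1.0]]
ft_force: [0.7, 0.6, 0.3]
opening: 0.0001
grasp_force: 0.0
```

Emit:
{"method": "move_arm", "body": {"delta_pos": [[0.53,0.01,0],[0.53,0.01,0],[0.53,0.01,0],[0.53,0.01,-0.3],[0.53,0.01,-0.6],[0.53,0.01,-0.6],[0.53,0.01,-0.6]], "delta_rot": [[0,0,0],[0,0,0],[0,0,0],[0,0,0],[0,0,0],[0,0,0],[0,0,0]], "grip": [1,1,1,1,1,1,1]}}

```text
time: 20.98
tool_pos: [0.5857, -0.2512, 0.2517]
eef_rot: [[-0.999, -0.043, -0.003], [-0.043, 0.999, 0.0], [0.003, 0.0, -1.0]]
ft_force: [0.4, 0.2, 1.4]
opening: 0.0003
grasp_force: 0.0
```

```bash
cat > d.py <<'E'
from h import *
np.set_printoptions(precision=4,suppress=True)
s=readout.sense();print(s["tool_pos"],s["opening"],s["eef_rot"][:,1])
w=read_camera("wrist");t=read_camera("scene");save(w,"x.png")
print("pred olive back edge",proj(w,[.548,-.269,.195]),proj(w,[.549,-.235,.195]))
im=np.hstack([cv2.resize(w["pixels"],(480,300)),cv2.resize(t["pixels"][90:230,180:320],(300,300))])
cv2.imwrite("pics/m5.png",im[:,:,::-1])
E
python3 d.py
```

```text
[ 0.5857 -0.2512  0.2517] 0.0002915129074061367 [-0.0431  0.9991  0.0002]
pred olive back edge [293.3041 164.9035] [351.9423 169.1174]
```

View pics/m5.png

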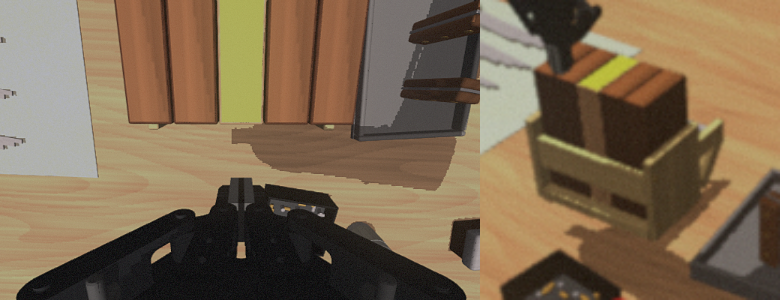

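Olive sits at columns 291–349 with its back edge at row 164, within about 2 mm of the prediction. I'll descend and pull forward along the arc.

Emit:
{"method": "move_arm", "body": {"delta_pos": [[0,-0.01,-0.3],[0,-0.01,-0.65],[0,-0.01,-0.65],[-0.07,-0.012,-0.65],[-0.14,-0.015,-0.65],[-0.2,-0.018,-0.65],[-0.24,-0.02,-0.65],[-0.24,-0.02,-0.65]], "delta_rot": [[0,0,0],[0,0,0],[0,0,0],[0,0,0],[0,0,0],[0,0,0],[0,0,0],[0,0,0]], "grip": [1,1,1,1,1,1,1,1]}}

```text
time: 21.75
tool_pos: [0.5626, -0.2536, 0.1894]
eef_rot: [[-0.999, -0.043, 0.003], [-0.043, 0.999, -0.0], [-0.003, -0.001, -1.0]]
ft_force: [-0.5, -0.7, 0.4]
opening: 0.0002
grasp_force: 0.0
```

Emit:
{"method": "move_arm", "body": {"delta_pos": [[-0.04,-0.002,0.01],[-0.08,-0.003,0.03],[-0.12,-0.005,0.05],[-0.16,-0.007,0.07],[-0.2,-0.008,0.09],[-0.24,-0.01,0.11],[-0.28,-0.012,0.12],[-0.28,-0.012,0.12]], "delta_rot": [[0,0,0],[0,0,0],[0,0,0],[0,0,0],[0,0,0],[0,0,0],[0,0,0],[0,0,0]], "grip": [1,1,1,1,1,1,1,1]}}

```text
time: 22.42
tool_pos: [0.5342, -0.2546, 0.1997]
eef_rot: [[-0.999, -0.043, 0.0], [-0.043, 0.999, 0.0], [-0.0, 0.0, -1.0]]
ft_force: [1.2, 0.7, 1.3]
opening: 0.0001
grasp_force: 0.6
```

```bash
cat > d.py <<'E'
from h import *
np.set_printoptions(precision=4,suppress=True)
s=readout.sense();print(s["tool_pos"],s["ft_force"])
w=read_camera("wrist");t=read_camera("scene")
im=np.hstack([cv2.resize(w["pixels"],(480,300)),cv2.resize(t["pixels"][90:230,180:320],(300,300))])
cv2.imwrite("pics/m6.png",im[:,:,::-1])
E
python3 d.py
```

```text
[ 0.5342 -0.2546  0.1997] [1.2381 0.7394 1.2897]
```

View pics/m6.png

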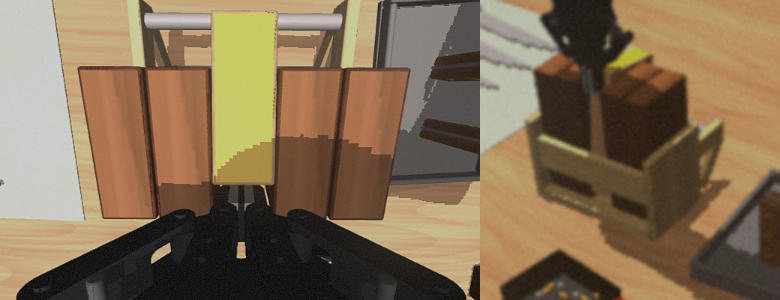

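The olive billet is tipping alone: its top has moved ahead of the walnuts, and all four walnuts still stand in line. I'll continue past balance.

Emit:
{"method": "move_arm", "body": {"delta_pos": [[-0.04,-0.002,0.02],[-0.08,-0.003,0.03],[-0.12,-0.005,0.05],[-0.16,-0.007,0.06],[-0.2,-0.008,0.07],[-0.24,-0.01,0.08],[-0.28,-0.012,0.09],[-0.32,-0.014,0.1],[-0.36,-0.015,0.11],[-0.4,-0.017,0.12]], "delta_rot": [[0,0,0],[0,0,0],[0,0,0],[0,0,0],[0,0,0],[0,0,0],[0,0,0],[0,0,0],[0,0,0],[0,0,0]], "grip": [1,1,1,1,1,1,1,1,1,1]}}

```text
time: 23.35
tool_pos: [0.4944, -0.2562, 0.2114]
eef_rot: [[-0.999, -0.043, -0.0], [-0.043, 0.999, 0.0], [0.0, 0.0, -1.0]]
ft_force: [0.9, -0.1, 0.1]
opening: -0.0001
grasp_force: 0.1
```

Emit:
{"method": "move_arm", "body": {"delta_pos": [[-0.04,-0.002,0],[-0.08,-0.003,0.01],[-0.12,-0.005,0.01],[-0.16,-0.007,0.01],[-0.2,-0.008,0.01],[-0.24,-0.01,0.01],[-0.26,-0.01,0.01],[-0.26,-0.01,0.01],[-0.26,-0.01,0.01]], "delta_rot": [[0,0,0],[0,0,0],[0,0,0],[0,0,0],[0,0,0],[0,0,0],[0,0,0],[0,0,0],[0,0,0]], "grip": [1,1,1,1,1,1,1,1,1]}}

```text
time: 24.1
tool_pos: [0.4689, -0.2573, 0.2124]
eef_rot: [[-0.999, -0.043, 0.0], [-0.043, 0.999, -0.0], [-0.0, -0.0, -1.0]]
ft_force: [-0.3, -0.9, 0.3]
opening: -0.0
grasp_force: 0.0
```

```bash
cat > ye.py <<'E'
from h import *
np.set_printoptions(precision=4,suppress=True)
s=readout.sense();print(s["time"],s["tool_pos"],s["ft_force"],s["joint_pos"])
for n in("wrist","top","scene"):
  w=read_camera(n);cv2.imwrite(f"pics/last_{n}.png",w["pixels"][:,:,::-1])
  hsv=cv2.cvtColor(w["pixels"],cv2.COLOR_RGB2HSV)
  m=cv2.inRange(hsv,(24,130,50),(36,255,255));m=cv2.morphologyEx(m,cv2.MORPH_OPEN,np.ones((3,3)))
  k,l,st,ce=cv2.connectedComponentsWithStats(m)
  for i in (1+np.argsort(-st[1:,4]))[:2]: print(n,st[i],ce[i],pix2z(w,*ce[i],.19))
  print("olive",find(w,"olive",2))
w=w
for th in(20,27,33):  # predicted top centre pixel in top/scene
  c,s_=np.cos(np.radians(th)),np.sin(np.radians(th))
  x=-45+45*c-180*s_;z=15+45*s_+180*c
  print(th,x,z,proj(w,[.503+x*1e-3*.999,-.254+x*1e-3*.042,z*1e-3]))
E
python3 ye.py
```

```text
24.1 [ 0.4689 -0.2573  0.2124] [-0.2905 -0.8944  0.3068] [-0.135   0.1561 -0.3492  0.0001 -1.0654 -1.3929]
wrist [  289    40    72   169 10534] [323.6806 121.3636] [ 0.4055 -0.2589  0.19  ]
olive []
top [442 261  16  30 344] [449.3081 275.0698] [ 0.4121 -0.2617  0.19  ]
olive [(0.81, [450.9, 271.6, 20.5, 41.7])]
olive [(0.69, [253.9, 135.6, 34.6, 58.9])]
20 -64.27745786325448 199.53557819111862 [254.0453 112.0018]
27 -86.62299636464186 195.81074684218584 [258.7931 109.9455]
33 -105.2948507451608 190.46945880585255 [262.7086 108.9675]
```

Olive has fallen onto the rail: top centre at about rack x = -98, z ≈ 190, and the force is back to zero. I'll raise, tilt the tool 33° and grip the head.

Emit:
{"method": "move_arm", "body": {"delta_pos": [[0.05,0,0.4],[0.05,0,0.9],[0,0,0.9],[-0.2,0,0.9],[-0.5,0,0.9],[-0.8,-0.02,0.9],[-0.93,-0.04,0.9],[-0.93,-0.04,0.9],[-0.93,-0.04,0.9]], "delta_rot": [[0,0,0],[0,0,0],[0.0008,-0.018,0],[0.0016,-0.036,0],[0.0024,-0.054,0],[0.0032,-0.072,0],[0.0039,-0.0916,0],[0.0039,-0.0916,0],[0.0039,-0.0916,0]], "grip": [1,0.8,0.5,0.3,0.2,0.2,0.2,0.2,0.2]}}

```text
time: 25.15
tool_pos: [0.3739, -0.2621, 0.3033]
eef_rot: [[-0.836, -0.039, 0.547], [-0.033, 0.999, 0.021], [-0.547, -0.001, -0.837]]
ft_force: [1.1, 0.2, 0.5]
opening: 0.0682
grasp_force: 0.0
```

```bash
python3 ye.py | head -8
```

```text
25.15 [ 0.3739 -0.2621  0.3033] [1.1041 0.2438 0.5413] [-0.3857 -0.2795 -0.5359 -0.3179 -0.8026 -0.9838]
wrist [ 305   95   41  109 3824] [325.1336 143.7733] [ 0.3928 -0.2586  0.19  ]
wrist [314 193   7   9  36] [317.5833 197.3333] [ 0.4507 -0.2623  0.19  ]
olive [(0.7, [325.1, 151.2, 48.1, 120.9])]
top [440 261  18  36 453] [448.1413 277.2141] [ 0.4076 -0.259   0.19  ]
olive [(0.76, [438.7, 265.2, 41.2, 66.5]), (0.74, [471.7, 231.9, 24.7, 47.2])]
olive [(0.76, [254.3, 136.1, 37.9, 57.2])]
20 -64.27745786325448 199.53557819111862 [254.0453 112.0018]
```

```bash
cat > d.py <<'E'
from h import *
np.set_printoptions(precision=4,suppress=True)
w=read_camera("wrist")
for th in(30,33,36):
  c,s=np.cos(np.radians(th)),np.sin(np.radians(th));o=[]
  for a in(0,90):
    x=-45+a*c-180*s;z=15+a*s+180*c
    o.append(proj(w,[.503+x*1e-3*.999,-.254+x*1e-3*.042-.0015,z*1e-3]))
  print(th,*o)
hsv=cv2.cvtColor(w["pixels"],cv2.COLOR_RGB2HSV);m=cv2.inRange(hsv,(24,130,50),(36,255,255))
for v in range(88,215,6): x=np.where(m[v])[0];print(v,x.min() if len(x) else 0,x.max() if len(x) else 0,end="; ")
s=readout.sense();R=s["eef_rot"];print();print("axis",[proj(w,s["tool_pos"]+R[:,2]*d) for d in(.05,.08,.1)])
E
python3 d.py
```

```text
30 [321.4052  96.3506] [321.1615 217.5167]
33 [321.4336  81.8633] [321.194  207.9388]
36 [321.4608  67.1128] [321.2279 197.272 ]
88 0 0; 94 327 344; 100 309 343; 106 303 344; 112 305 343; 118 303 343; 124 303 343; 130 298 343; 136 303 343; 142 303 351; 148 303 342; 154 303 343; 160 304 342; 166 303 343; 172 304 342; 178 304 341; 184 304 341; 190 304 341; 196 304 341; 202 304 341; 208 304 341; 214 0 0; 
axis [array([321.4143, 231.3347]), array([321.3817, 215.4655]), array([321.3644, 207.0574])]
```

Emit:
{"method": "move_arm", "body": {"delta_pos": [[0,0.03,-0.35],[0,0.03,-0.67],[0,0.03,-0.67],[0.14,0.03,-0.89],[0.29,0.03,-1],[0.29,0.03,-1],[0.29,0.03,-1]], "delta_rot": [[0,0,0],[0,0,0],[0,0,0],[0,0,0],[0,0,0],[0,0,0],[0,0,0]], "grip": [0.2,0.2,0.2,0.2,0.2,0.2,0.2]}}

```text
time: 26.08
tool_pos: [0.4059, -0.2581, 0.2025]
eef_rot: [[-0.839, -0.044, 0.543], [-0.037, 0.999, 0.024], [-0.543, 0.0, -0.84]]
ft_force: [-0.5, 0.4, 0.1]
opening: 0.0684
grasp_force: 0.0
```

Emit:
{"method": "move_arm", "body": {"delta_pos": [[0.07,0.01,-0.18],[0.14,0.01,-0.36],[0.14,0.01,-0.36],[0.14,0.01,-0.36],[0.14,0.01,-0.36],[0.14,0.01,-0.36],[0.14,0.01,-0.36],[0.14,0.01,-0.36],[0.14,0.01,-0.36],[0.14,0.01,-0.36]], "delta_rot": [[0,0,0],[0,0,0],[0,0,0],[0,0,0],[0,0,0],[0,0,0],[0,0,0],[0,0,0],[0,0,0],[0,0,0]], "grip": [0.2,0.2,0.2,0.3,0.5,0.8,1,1,1,1], "grip_force": 70}}

```text
time: 26.92
tool_pos: [0.4193, -0.2576, 0.1679]
eef_rot: [[-0.837, -0.043, 0.546], [-0.037, 0.999, 0.022], [-0.547, -0.002, -0.837]]
ft_force: [-3.5, 0.8, 7.7]
opening: 0.0336
grasp_force: 69.5
```

Gripped at 33.6 mm. I'll draw it out and lift.

Emit:
{"method": "move_arm", "body": {"delta_pos": [[-0.03,0,0.04],[-0.07,0,0.1],[-0.11,-0.01,0.17],[-0.16,-0.01,0.25],[-0.21,-0.01,0.34],[-0.24,-0.01,0.44],[-0.26,-0.01,0.55],[-0.28,-0.01,0.66],[-0.3,-0.01,0.78],[-0.3,-0.01,0.9]], "delta_rot": [[0,0,0],[0,0,0],[0,0,0],[0,0,0],[0,0,0],[0,0,0],[0,0,0],[0,0,0],[0,0,0],[0,0,0]], "grip": [1,1,1,1,1,1,1,1,1,1]}}

```text
time: 27.75
tool_pos: [0.3879, -0.258, 0.257]
eef_rot: [[-0.838, -0.043, 0.543], [-0.036, 0.999, 0.023], [-0.544, 0.0, -0.839]]
ft_force: [-1.2, 0.2, -2.9]
opening: 0.0334
grasp_force: 70.3
```

Emit:
{"method": "move_arm", "body": {"delta_pos": [[0,0,0.15],[0,0,0.3],[0,0,0.5],[0,0,0.7],[0,0,0.9],[0,0,1],[0,0,1]], "delta_rot": [[0,0,0],[0,0,0],[0,0,0],[0,0,0],[0,0,0],[0,0,0],[0,0,0]], "grip": [1,1,1,1,1,1,1]}}

```text
time: 28.33
tool_pos: [0.3893, -0.2586, 0.3591]
eef_rot: [[-0.836, -0.043, 0.547], [-0.037, 0.999, 0.022], [-0.547, -0.002, -0.837]]
ft_force: [0.2, -0.6, -3.1]
opening: 0.0334
grasp_force: 70.5
```

```bash
python3 ye.py | head -8
cat > d.py <<'E'
from h import *
for n in("scene","top"):
  t=read_camera(n);print(n,find(t,"walnut1",6),find(t,"tray",2))
E
python3 d.py
```

```text
28.3333 [ 0.3893 -0.2586  0.3591] [ 0.2108 -0.6117 -3.1201] [-0.344  -0.3019 -0.4453 -0.2645 -0.8995 -1.0741]
wrist [351 307  13  32 195] [357.9795 324.5436] [ 0.9118 -0.1617  0.19  ]
wrist [353 291  11   9  65] [358.4923 295.1077] [ 0.7753 -0.1786  0.19  ]
olive [(0.69, [323.5, 238.0, 107.4, 206.9])]
top [481 277  21  24 398] [490.6457 287.294 ] [ 0.3886 -0.3475  0.19  ]
olive [(0.81, [474.9, 272.0, 66.9, 88.7])]
olive [(0.82, [255.7, 75.2, 38.0, 78.0]), (0.49, [217.9, 143.9, 35.4, 72.6])]
20 -64.27745786325448 199.53557819111862 [254.0453 112.0018]
scene [(0.95, [218.2, 143.2, 30.8, 69.4]), (0.87, [249.3, 154.2, 25.5, 72.0]), (0.87, [263.0, 160.4, 33.2, 70.2]), (0.73, [229.8, 145.6, 24.8, 72.9]), (0.6, [254.3, 73.8, 40.1, 77.6])] [(0.8, [320.4, 206.8, 84.1, 68.2]), (0.63, [218.8, 233.4, 58.8, 50.7])]
top [(0.85, [454.7, 232.8, 39.2, 45.1]), (0.79, [409.9, 234.8, 27.7, 52.4]), (0.76, [476.0, 229.9, 16.1, 39.8]), (0.64, [428.4, 231.6, 18.0, 41.2])] [(0.97, [324.4, 251.5, 70.3, 100.2])]
```

Walnuts and tray unchanged. I'll bring the billet upright, turn +80.7° and carry it to the vise.

Emit:
{"method": "move_arm", "body": {"delta_pos": [[0,0.05,0],[0,0.2,0],[0,0.4,0],[0.05,0.6,0],[0.1,0.8,0],[0.2,1,0],[0.2,1,0]], "delta_rot": [[-0.0007,0.016,0],[-0.0014,0.033,0],[-0.0021,0.05,0],[-0.0028,0.067,0],[-0.0037,0.0888,0],[-0.0037,0.0888,0],[-0.0037,0.0888,0]], "grip": [1,1,1,1,1,1,1]}}

```text
time: 29.52
tool_pos: [0.4121, -0.1553, 0.3553]
eef_rot: [[-0.999, -0.045, 0.015], [-0.045, 0.999, 0.002], [-0.015, 0.001, -1.0]]
ft_force: [-0.3, -0.2, -4.1]
opening: 0.0333
grasp_force: 71.3
```

Emit:
{"method": "move_arm", "body": {"delta_pos": [[0.05,0.2,0],[0.1,0.4,0],[0.15,0.6,0],[0.2,0.8,0],[0.25,1,0]], "delta_rot": [[0,0,0.018],[0,0,0.036],[0,0,0.054],[0,0,0.072],[0,0,0.09]], "grip": [1,1,1,1,1]}}

```text
time: 29.93
tool_pos: [0.4344, -0.0571, 0.3565]
eef_rot: [[-0.817, -0.576, 0.016], [-0.576, 0.818, 0.011], [-0.02, 0.0, -1.0]]
ft_force: [1.0, -1.0, -2.4]
opening: 0.0333
grasp_force: 71.9
```

Emit:
{"method": "move_arm", "body": {"delta_pos": [[0.05,0.2,0],[0.1,0.4,0],[0.15,0.6,0],[0.2,0.8,0],[0.25,1,0]], "delta_rot": [[0,0,0.018],[0,0,0.036],[0,0,0.054],[0,0,0.072],[0,0,0.09]], "grip": [1,1,1,1,1]}}

```text
time: 30.35
tool_pos: [0.4594, 0.043, 0.3565]
eef_rot: [[-0.381, -0.924, 0.008], [-0.924, 0.382, 0.018], [-0.019, -0.0, -1.0]]
ft_force: [0.1, 0.1, -3.9]
opening: 0.0329
grasp_force: 71.9
```

Emit:
{"method": "move_arm", "body": {"delta_pos": [[0.05,0.2,0],[0.1,0.4,0],[0.15,0.6,0],[0.2,0.8,0],[0.25,1,0]], "delta_rot": [[0,0,0.015],[0,0,0.03],[0,0,0.044],[0,0,0.044],[0,0,0.044]], "grip": [1,1,1,1,1]}}

```text
time: 30.77
tool_pos: [0.4844, 0.143, 0.3564]
eef_rot: [[-0.12, -0.993, 0.003], [-0.993, 0.12, 0.019], [-0.019, -0.0, -1.0]]
ft_force: [0.7, 0.0, -3.7]
opening: 0.0332
grasp_force: 71.8
```

Emit:
{"method": "move_arm", "body": {"delta_pos": [[0.05,0.2,0],[0.1,0.4,0],[0.15,0.6,0],[0.2,0.8,0],[0.21,1,0],[0.21,1,0],[0.21,1,0]], "delta_rot": [[0,0,0],[0,0,0],[0,0,0],[0,0,0],[0,0,0],[0,0,0],[0,0,0]], "grip": [1,1,1,1,1,1,1]}}

```text
time: 31.35
tool_pos: [0.5052, 0.2432, 0.3557]
eef_rot: [[-0.119, -0.993, 0.001], [-0.993, 0.119, 0.017], [-0.017, 0.001, -1.0]]
ft_force: [-0.3, 0.1, -2.9]
opening: 0.0334
grasp_force: 71.8
```

```bash
python3 ye.py | head -8
cat > d.py <<'E'
from h import *
s=readout.sense();print(s["eef_rot"])
for n in("scene","top"):
  t=read_camera(n);print(n,"olive",find(t,"olive",2),"tray",find(t,"tray",1))
E
python3 d.py
```

```text
31.35 [0.5052 0.2432 0.3557] [-0.2958  0.1331 -2.9016] [ 0.7901  0.1131 -0.0657 -0.0116 -1.3791 -0.9073]
wrist [ 276  203   92   43 2281] [323.7098 225.153 ] [0.5071 0.2848 0.19  ]
wrist [364 211   4   6  23] [365.5652 213.6087] [0.4656 0.2778 0.19  ]
olive []
top [197 205  13  19 187] [203.3636 214.508 ] [0.5284 0.2563 0.19  ]
olive [(0.91, [208.8, 220.4, 46.3, 33.1]), (0.68, [453.5, 231.7, 38.0, 52.0])]
scene [402 103   4   5  19] [403.5789 105.1053] [0.1439 0.0719 0.19  ]
olive [(0.96, [418.9, 147.6, 53.5, 88.9])]
[[-1.20906501e-01 -9.92661764e-01  2.05924687e-03]
 [-9.92500354e-01  1.20923976e-01  1.79008178e-02]
 [-1.80184697e-02  1.20522000e-04 -9.99837647e-01]]
scene olive [(0.75, [418.6, 148.6, 52.9, 93.0]), (0.55, [328.3, 296.8, 61.0, 47.7])] tray [(0.72, [323.3, 208.2, 87.3, 72.1])]
top olive [(0.77, [209.5, 219.2, 48.0, 34.1])] tray [(0.81, [316.7, 245.2, 66.4, 95.7])]
```

Emit:
{"method": "move_arm", "body": {"delta_pos": [[0,0.14,-0.2],[0,0.14,-0.4],[0,0.14,-0.6],[0,0.14,-0.8],[0,0.14,-1],[0,0.14,-1]], "delta_rot": [[0,0,0],[0,0,0],[0,0,0],[0,0,0],[0,0,0],[0,0,0]], "grip": [1,1,1,1,1,1]}}

```text
time: 32.45
tool_pos: [0.503, 0.2546, 0.2521]
eef_rot: [[-0.121, -0.993, -0.004], [-0.993, 0.121, 0.014], [-0.013, 0.006, -1.0]]
ft_force: [-0.9, -0.8, -4.5]
opening: 0.0335
grasp_force: 71.7
```

Emit:
{"method": "move_arm", "body": {"delta_pos": [[0,0,-0.1],[0,0,-0.2],[0,0,-0.3],[0,0,-0.4],[0,0,-0.5],[0,0,-0.55],[0,0,-0.58],[0,0,-0.6],[0,0,-0.6]], "delta_rot": [[0,0,0],[0,0,0],[0,0,0],[0,0,0],[0,0,0],[0,0,0],[0,0,0],[0,0,0],[0,0,0]], "grip": [1,1,1,1,1,1,1,1,1]}}

```text
time: 33.2
tool_pos: [0.5049, 0.2558, 0.1961]
eef_rot: [[-0.12, -0.993, 0.001], [-0.993, 0.12, 0.017], [-0.017, 0.001, -1.0]]
ft_force: [0.0, -0.5, -3.7]
opening: 0.0332
grasp_force: 71.8
```

Emit:
{"method": "move_arm", "body": {"delta_pos": [[0,0,-0.02],[0,0,-0.04],[0,0,-0.06],[0,0,-0.06]], "delta_rot": [[0,0,0],[0,0,0],[0,0,0],[0,0,0]], "grip": [1,1,1,1]}}

```text
time: 33.53
tool_pos: [0.5047, 0.2557, 0.19]
eef_rot: [[-0.12, -0.993, 0.001], [-0.993, 0.12, 0.017], [-0.017, 0.001, -1.0]]
ft_force: [-0.5, -0.2, -3.3]
opening: 0.0332
grasp_force: 71.9
```

Not down yet; I'll lower in small steps, which also puts it between the jaws.

Emit:
{"method": "move_arm", "body": {"delta_pos": [[0,0,-0.02],[0,0,-0.04],[0,0,-0.04]], "delta_rot": [[0,0,0],[0,0,0],[0,0,0]], "grip": [1,1,1]}}

```text
time: 33.78
tool_pos: [0.5054, 0.2563, 0.188]
eef_rot: [[-0.12, -0.993, 0.003], [-0.993, 0.12, 0.019], [-0.019, -0.001, -1.0]]
ft_force: [-3.0, -0.0, 7.6]
opening: 0.0333
grasp_force: 73.3
```

Emit:
{"method": "move_arm", "body": {"delta_pos": [[0,0,-0.02],[0,0,-0.03],[0,0,-0.03]], "delta_rot": [[0,0,0],[0,0,0],[0,0,0]], "grip": [1,1,1]}}

```text
time: 34.03
tool_pos: [0.5059, 0.257, 0.1877]
eef_rot: [[-0.119, -0.993, 0.006], [-0.993, 0.119, 0.02], [-0.021, -0.003, -1.0]]
ft_force: [-10.0, 0.7, 25.6]
opening: 0.0335
grasp_force: 75.6
```

Contact at .188, as expected. I'll ease off, release and lift.

Emit:
{"method": "move_arm", "body": {"delta_pos": [[0,0,0.02],[0,0,0.05],[0,0,0.05],[0,0,0.05],[0,0,0.05],[0,0,0.05],[0,0,0.05],[0,0,0.3],[0,0,0.7],[0,0,0.7]], "delta_rot": [[0,0,0],[0,0,0],[0,0,0],[0,0,0],[0,0,0],[0,0,0],[0,0,0],[0,0,0],[0,0,0],[0,0,0]], "grip": [1,1,1,0.6,0.4,0.3,0.2,0.2,0.2,0.2]}}

```text
time: 34.87
tool_pos: [0.508, 0.2573, 0.2605]
eef_rot: [[-0.119, -0.993, 0.01], [-0.993, 0.119, 0.022], [-0.023, -0.008, -1.0]]
ft_force: [1.4, 1.9, 3.0]
opening: 0.0683
grasp_force: 0.0
```

```bash
cat > d.py <<'E'
from h import *
np.set_printoptions(precision=4,suppress=True)
s=readout.sense();print(s["time"],s["tool_pos"],s["opening"],s["ft_force"])
w=read_camera("wrist");t=read_camera("scene");q=read_camera("top")
for p,n in((w,"w"),(q,"t")):
  hsv=cv2.cvtColor(p["pixels"],cv2.COLOR_RGB2HSV);m=cv2.inRange(hsv,(24,130,50),(36,255,255));m=cv2.morphologyEx(m,cv2.MORPH_OPEN,np.ones((3,3)))
  k,l,st,ce=cv2.connectedComponentsWithStats(m);i=1+st[1:,4].argmax()
  b=cv2.boxPoints(cv2.minAreaRect(np.argwhere(l==i)[:,::-1].astype(np.float32)))
  Q=np.array([pix2z(p,u,v,.215)[:2] for u,v in b]);print(n,st[i],Q,Q.mean(0))
im=np.hstack([cv2.resize(w["pixels"],(400,250)),cv2.resize(t["pixels"][110:290,310:490],(250,250)),cv2.resize(q["pixels"][180:320,160:250],(150,250))])
im2=np.hstack([cv2.resize(q["pixels"][170:330,150:520],(578,250)),cv2.resize(t["pixels"][170:250,270:380],(222,250))])
cv2.imwrite("pics/m7.png",np.vstack([im,im2])[:,:,::-1])
E
python3 d.py
```

```text
34.8667 [0.508  0.2573 0.2605] 0.06829405076801735 [1.4474 1.8994 3.0377]
w [344 202   4   4  15] [[0.4932 0.241 ]
 [0.4915 0.2412]
 [0.4917 0.2429]
 [0.4934 0.2427]] [0.4924 0.242 ]
t [207 219  15  16 188] [[0.4885 0.2409]
 [0.5185 0.2371]
 [0.5138 0.211 ]
 [0.4838 0.215 ]] [0.5012 0.226 ]
```

View pics/m7.png

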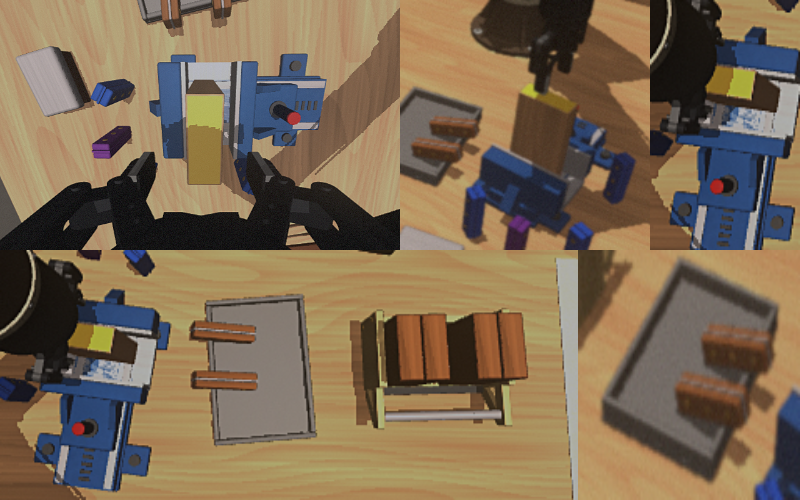

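Olive stands upright between the jaws (wrist view, yellow top at about (205,110) in the composite). The knocked tray has left both handles lying across its left wall at about (224,330) and (224,380). I'll shut the jaw first, then put the handles right.

Emit:
{"method": "move_arm", "body": {"delta_pos": [[0,0,0.3],[0,0,0.4],[-0.3,0.03,0.4],[-0.6,0.06,0.4],[-1,0.14,0.4],[-1,0.14,0.4],[-1,0.14,0.4]], "delta_rot": [[0,0,0],[0,0,0],[0,0,-0.018],[0,0,-0.036],[0,0,-0.054],[0,0,-0.072],[0,0,-0.09]], "grip": [0,0,0,0,0,0,0]}}

```text
time: 35.6
tool_pos: [0.4031, 0.2699, 0.2932]
eef_rot: [[-0.636, -0.772, 0.011], [-0.771, 0.636, 0.015], [-0.018, 0.001, -1.0]]
ft_force: [1.3, 0.1, -1.3]
opening: 0.0851
grasp_force: 0.0
```

Emit:
{"method": "move_arm", "body": {"delta_pos": [[-0.25,0,0],[-0.25,0,0],[-0.25,0,0],[-0.25,0,0],[-0.25,0,0],[-0.25,0,0],[-0.25,0,0],[-0.25,0,0],[-0.25,0,0],[-0.25,0,0]], "delta_rot": [[0,0,-0.018],[0,0,-0.036],[0,0,-0.054],[0,0,-0.072],[0,0,-0.09],[0,0,-0.108],[0,0,-0.126],[0,0,-0.144],[0,0,-0.16],[0,0,-0.16]], "grip": [0,0,0,0,0,0,0,0,0,0]}}

```text
time: 36.43
tool_pos: [0.3798, 0.2696, 0.2926]
eef_rot: [[-0.992, 0.125, 0.017], [0.125, 0.992, -0.003], [-0.017, -0.001, -1.0]]
ft_force: [-0.2, 0.4, 0.4]
opening: 0.0855
grasp_force: 0.0
```

```bash
cat > e.py <<'E'
from h import *
np.set_printoptions(precision=4,suppress=True)
s=readout.sense();print(s["tool_pos"],s["opening"]);print(s["eef_rot"])
w=read_camera("wrist")
hsv=cv2.cvtColor(w["pixels"],cv2.COLOR_RGB2HSV);m=cv2.inRange(hsv,(0,170,90),(6,255,255))|cv2.inRange(hsv,(174,170,90),(180,255,255))
k,l,st,ce=cv2.connectedComponentsWithStats(m);i=1+st[1:,4].argmax();print("red",st[i],ce[i],pix2z(w,*ce[i],.122))
E
python3 e.py
```

```text
[0.3798 0.2696 0.2926] 0.08553312247353827
[[-0.992   0.1247  0.0169]
 [ 0.1247  0.9922 -0.0027]
 [-0.0171 -0.0005 -0.9999]]
red [314 187  15   9  28] [320.1786 192.3571] [0.389  0.2673 0.122 ]
```

Emit:
{"method": "move_arm", "body": {"delta_pos": [[0.04,0.02,-0.4],[0.04,0.02,-0.8],[0.04,0.02,-0.95],[0.04,0.02,-0.95]], "delta_rot": [[0,0.0027,0],[0,0.0027,0],[0,0.0027,0],[0,0.0027,0]], "grip": [0,0,0,0]}}

```text
time: 36.82
tool_pos: [0.3823, 0.2696, 0.1942]
eef_rot: [[-0.993, 0.118, -0.004], [0.118, 0.993, -0.008], [0.003, -0.008, -1.0]]
ft_force: [-0.3, -1.8, -0.3]
opening: 0.0855
grasp_force: 0.0
```

Emit:
{"method": "move_arm", "body": {"delta_pos": [[0,0,-0.3],[0,0,-0.6],[0,0,-0.92],[0,0,-0.92],[0,0,-0.92],[0,0,-0.92],[0,0,-0.92],[0,0,-0.92],[0,0,-0.92],[0,0,-0.92]], "delta_rot": [[0,0,0],[0,0,0],[0,0,0],[0,0,0],[0,0,0],[0,0,0],[0,0,0],[0,0,0],[0,0,0],[0,0,0]], "grip": [0,0,0,0.4,1,1,1,1,1,1], "grip_force": 40}}

```text
time: 37.65
tool_pos: [0.3842, 0.2709, 0.108]
eef_rot: [[-0.993, 0.12, 0.001], [0.12, 0.993, -0.002], [-0.002, -0.002, -1.0]]
ft_force: [-1.4, -6.0, 10.7]
opening: 0.0169
grasp_force: 39.2
```

Emit:
{"method": "move_arm", "body": {"delta_pos": [[0.03,-0.004,0],[0.06,-0.007,0],[0.09,-0.011,0],[0.12,-0.014,0],[0.15,-0.018,0],[0.18,-0.021,0],[0.21,-0.025,0],[0.24,-0.029,0],[0.26,-0.031,0],[0.26,-0.031,0]], "delta_rot": [[0,0,0],[0,0,0],[0,0,0],[0,0,0],[0,0,0],[0,0,0],[0,0,0],[0,0,0],[0,0,0],[0,0,0]], "grip": [1,1,1,1,1,1,1,1,1,1]}}

```text
time: 38.48
tool_pos: [0.41, 0.2681, 0.108]
eef_rot: [[-0.993, 0.12, 0.001], [0.12, 0.993, -0.002], [-0.001, -0.002, -1.0]]
ft_force: [-3.0, -4.5, 10.9]
opening: 0.0171
grasp_force: 39.3
```

Emit:
{"method": "move_arm", "body": {"delta_pos": [[0.02,-0.002,0],[0.04,-0.005,0],[0.06,-0.007,0],[0.08,-0.01,0],[0.1,-0.012,0],[0.1,-0.012,0]], "delta_rot": [[0,0,0],[0,0,0],[0,0,0],[0,0,0],[0,0,0],[0,0,0]], "grip": [1,1,1,1,1,1]}}

```text
time: 38.98
tool_pos: [0.4196, 0.2669, 0.108]
eef_rot: [[-0.993, 0.12, 0.0], [0.12, 0.993, -0.002], [-0.001, -0.002, -1.0]]
ft_force: [-7.2, -4.1, 11.5]
opening: 0.0164
grasp_force: 39.4
```

Emit:
{"method": "move_arm", "body": {"delta_pos": [[0.01,-0.001,0],[0.02,-0.002,0],[0.02,-0.002,0],[0.02,-0.002,0]], "delta_rot": [[0,0,0],[0,0,0],[0,0,0],[0,0,0]], "grip": [1,1,1,1]}}

```text
time: 39.32
tool_pos: [0.4214, 0.2667, 0.108]
eef_rot: [[-0.993, 0.12, 0.0], [0.12, 0.993, -0.002], [-0.001, -0.002, -1.0]]
ft_force: [-7.8, -3.6, 11.7]
opening: 0.0164
grasp_force: 39.4
```

Emit:
{"method": "move_arm", "body": {"delta_pos": [[0.01,-0.001,0],[0.02,-0.002,0],[0.02,-0.002,0],[0.02,-0.002,0]], "delta_rot": [[0,0,0],[0,0,0],[0,0,0],[0,0,0]], "grip": [1,1,1,1]}}

```text
time: 39.65
tool_pos: [0.4231, 0.2666, 0.108]
eef_rot: [[-0.993, 0.12, -0.0], [0.12, 0.993, -0.002], [-0.0, -0.002, -1.0]]
ft_force: [-10.1, -2.1, 13.8]
opening: 0.0166
grasp_force: 39.6
```

Force is rising toward contact; I'll push a little more until firm.

Emit:
{"method": "move_arm", "body": {"delta_pos": [[0.01,-0.001,0],[0.02,-0.002,0],[0.02,-0.002,0],[0.02,-0.002,0]], "delta_rot": [[0,0,0],[0,0,0],[0,0,0],[0,0,0]], "grip": [1,1,1,1]}}

```text
time: 39.98
tool_pos: [0.4232, 0.2665, 0.1079]
eef_rot: [[-0.993, 0.121, -0.003], [0.121, 0.993, -0.002], [0.003, -0.002, -1.0]]
ft_force: [-24.4, 1.4, 21.8]
opening: 0.0168
grasp_force: 40.4
```

Emit:
{"method": "move_arm", "body": {"delta_pos": [[0.01,-0.001,0],[0.015,-0.002,0],[0.015,-0.002,0],[0.015,-0.002,0]], "delta_rot": [[0,0,0],[0,0,0],[0,0,0],[0,0,0]], "grip": [1,1,1,1]}}

```text
time: 40.32
tool_pos: [0.4233, 0.2664, 0.1079]
eef_rot: [[-0.993, 0.121, -0.005], [0.121, 0.993, -0.001], [0.005, -0.002, -1.0]]
ft_force: [-33.7, 4.2, 27.9]
opening: 0.0169
grasp_force: 40.9
```

Emit:
{"method": "move_arm", "body": {"delta_pos": [[-0.015,0,0],[-0.03,0.003,0],[-0.03,0.003,0],[-0.03,0.003,0],[-0.03,0.003,0],[-0.03,0.003,0],[-0.03,0.003,0.3],[-0.03,0.003,0.6],[-0.03,0.003,1],[-0.03,0.003,1]], "delta_rot": [[0,0,0],[0,0,0],[0,0,0],[0,0,0],[0,0,0],[0,0,0],[0,0,0],[0,0,0],[0,0,0],[0,0,0]], "grip": [1,1,0.6,0.3,0.1,0,0,0,0,0]}}

```text
time: 41.15
tool_pos: [0.4275, 0.2694, 0.2135]
eef_rot: [[-0.993, 0.119, 0.009], [0.119, 0.993, 0.005], [-0.008, 0.006, -1.0]]
ft_force: [1.9, 1.1, 1.2]
opening: 0.0855
grasp_force: 0.0
```

Emit:
{"method": "move_arm", "body": {"delta_pos": [[0,0,0.4],[0,-0.1,0.8],[0,-0.6,0.95],[0,-1,0.95],[0,-1,0.95],[0,-1,0.95]], "delta_rot": [[0,0,0],[0,0,0],[0,0,0],[0,0,0],[0,0,0],[0,0,0]], "grip": [0,0,0,0,0,0]}}

```text
time: 41.65
tool_pos: [0.4244, 0.1648, 0.3021]
eef_rot: [[-0.992, 0.123, 0.002], [0.123, 0.992, -0.0], [-0.002, 0.0, -1.0]]
ft_force: [-0.6, -1.0, -0.6]
opening: 0.0857
grasp_force: 0.0
```

Emit:
{"method": "move_arm", "body": {"delta_pos": [[0,-1,0],[0,-1,0],[0,-1,0],[0,-1,0],[0,-1,0],[0,-1,0]], "delta_rot": [[0,0,0],[0,0,0],[0,0,0],[0,0,0],[0,0,0],[0,0,0]], "grip": [0,0,0,0,0,0]}}

```text
time: 42.15
tool_pos: [0.4248, 0.0675, 0.3011]
eef_rot: [[-0.993, 0.121, 0.0], [0.121, 0.993, -0.002], [-0.001, -0.002, -1.0]]
ft_force: [0.3, 0.4, 1.2]
opening: 0.0853
grasp_force: 0.0
```

```bash
cat > f.py <<'E'
from h import *
np.set_printoptions(precision=4,suppress=True)
s=readout.sense();print(s["time"],s["tool_pos"],s["opening"])
for n in("wrist","top"):
  p=read_camera(n)
  print(n,"tray",find(p,"tray",2))
  for c,b in find(p,"handle1",6): print(" h",c,b,pix2z(p,b[0],b[1],.04)[:2])
  hsv=cv2.cvtColor(p["pixels"],cv2.COLOR_RGB2HSV)
  # grey tray mask
  g=cv2.inRange(hsv,(0,0,60),(180,60,190));g=cv2.morphologyEx(g,cv2.MORPH_OPEN,np.ones((5,5)))
  k,l,st,ce=cv2.connectedComponentsWithStats(g)
  for i in (1+np.argsort(-st[1:,4]))[:3]:
    pts=np.argwhere(l==i)[:,::-1].astype(np.float32);R=cv2.minAreaRect(pts);b=cv2.boxPoints(R)
    print(" grey",st[i],R,[pix2z(p,u,v,.024)[:2] for u,v in b])
s=read_camera("scene");print("scene",find(s,"olive",1),find(s,"tray",1),find(s,"handle1",6))
E
python3 f.py
```

```text
42.15 [0.4248 0.0675 0.3011] 0.0852843301540598
wrist tray [(0.83, [283.8, 206.4, 156.3, 188.4])]
 h 0.93 [595.2, 151.8, 87.6, 36.1] [0.4433 0.3993]
 h 0.84 [330.0, 197.4, 83.4, 28.5] [0.4615 0.0737]
 h 0.82 [336.4, 250.6, 77.6, 27.8] [0.5348 0.0739]
 h 0.53 [606.3, 321.5, 31.3, 14.4] [0.6884 0.4401]
 grey [  205   114   156   174 15439] ((283.5294189453125, 206.38232421875), (163.24014282226562, 127.12123107910156), 77.47119140625) [array([ 0.3734, -0.075 ]), array([0.3591, 0.0832]), array([0.5795, 0.1077]), array([ 0.6019, -0.0737])]
 grey [   0  183   99   27 1144] ((48.894771575927734, 195.35977172851562), (12.354735374450684, 100.9195327758789), 80.66500091552734) [array([ 0.4133, -0.3598]), array([ 0.4078, -0.2229]), array([ 0.4239, -0.2253]), array([ 0.4297, -0.3637])]
 grey [ 513   33   23   89 1004] ((523.7735595703125, 77.04022216796875), (11.494024276733398, 90.11898040771484), 8.365885734558105) [array([0.3957, 0.3065]), array([0.297 , 0.3178]), array([0.3003, 0.3309]), array([0.3994, 0.3205])]
top tray [(0.61, [325.6, 244.6, 46.4, 93.5]), (0.38, [409.9, 233.6, 25.3, 49.8
[... 453 characters left out ...]
99998092651367), (459.99993896484375, 24.999996185302734), 0.0) [array([1.0769, 0.4028]), array([1.1539, 0.4091]), array([ 1.207 , -0.9083]), array([ 1.1263, -0.8975])]
 grey [ 310  203   38   86 1798] ((328.5556640625, 245.12799072265625), (84.68087768554688, 30.58901596069336), 84.9363784790039) [array([0.5844, 0.0326]), array([ 0.5932, -0.0451]), array([ 0.3826, -0.0652]), array([0.3749, 0.0097])]
scene [(0.71, [410.9, 203.8, 44.7, 66.1])] [(0.97, [325.0, 207.0, 86.6, 71.3])] [(0.96, [338.2, 217.4, 37.8, 18.9]), (0.95, [396.4, 282.8, 19.7, 37.2]), (0.88, [361.2, 261.1, 24.3, 37.6]), (0.81, [436.2, 291.3, 21.6, 39.8]), (0.67, [348.9, 201.8, 35.5, 13.9]), (0.67, [467.5, 239.0, 16.6, 37.7])]
```

The tray is now centred at about (.479,.011), with the handles' middles at tray y ≈ 50–60 mm, near the limit. I'll re-grip each and move it inward.

Emit:
{"method": "move_arm", "body": {"delta_pos": [[0.35,-0.07,0],[0.35,-0.07,0],[0.35,-0.07,0],[0.35,-0.07,-0.2],[0.35,-0.07,-0.4],[0.35,-0.07,-0.6],[0.35,-0.07,-0.8],[0.35,-0.07,-1],[0.35,-0.07,-1]], "delta_rot": [[0,0,0.018],[0,0,0.036],[0,0,0.054],[0,0,0.072],[0,0,0.09],[0,0,0.108],[0,0,0.126],[0,0,0.144],[0,0,0.16]], "grip": [0.4,0.4,0.4,0.4,0.4,0.4,0.4,0.4,0.4]}}

```text
time: 43.4
tool_pos: [0.4574, 0.0592, 0.1976]
eef_rot: [[-0.63, -0.777, -0.004], [-0.777, 0.63, -0.002], [0.004, 0.001, -1.0]]
ft_force: [-0.1, -1.1, -0.5]
opening: 0.051
grasp_force: 0.0
```

Emit:
{"method": "move_arm", "body": {"delta_pos": [[0,0,-0.2],[0,0,-0.4],[0,0,-0.5],[0,0,-0.6],[0,0,-0.6],[0,0,-0.7],[0,0,-0.7],[0,0,-0.7]], "delta_rot": [[0,0,0.018],[0,0,0.036],[0,0,0.054],[0,0,0.072],[0,0,0.09],[0,0,0.09],[0,0,0.09],[0,0,0.09]], "grip": [0.4,0.4,0.4,0.4,0.4,0.4,0.4,0.4]}}

```text
time: 44.07
tool_pos: [0.4592, 0.0598, 0.1311]
eef_rot: [[-0.121, -0.993, 0.001], [-0.993, 0.121, -0.0], [-0.0, -0.001, -1.0]]
ft_force: [0.2, 1.1, 0.5]
opening: 0.0512
grasp_force: 0.0
```

```bash
cat > g.py <<'E'
from h import *
np.set_printoptions(precision=4,suppress=True)
s=readout.sense();print(s["tool_pos"],s["opening"],s["eef_rot"][:,1])
p=read_camera("wrist")
for c,b in find(p,"handle1",5): print(" h",c,b,pix2z(p,b[0],b[1],.045)[:2])
t=read_camera("scene");print(find(t,"handle1",6))
E
python3 g.py
```

```text
[0.4592 0.0598 0.1311] 0.051183791796588704 [-0.9926  0.1211 -0.0007]
 h 0.86 [218.5, 227.7, 50.4, 110.8] [0.5325 0.0625]
 h 0.73 [323.9, 224.8, 51.2, 144.1] [0.4581 0.0694]
[(0.98, [394.6, 283.4, 22.8, 40.1]), (0.97, [348.0, 199.4, 33.9, 15.9]), (0.94, [467.4, 238.4, 19.6, 40.3]), (0.78, [335.9, 218.6, 36.5, 25.3]), (0.68, [363.7, 262.2, 22.0, 35.7]), (0.66, [436.1, 292.6, 23.6, 42.6])]
```

Emit:
{"method": "move_arm", "body": {"delta_pos": [[0,0,-0.25],[0,0,-0.5],[0,0,-0.7],[0,0,-0.85],[0,0,-0.93],[0,0,-0.93],[0,0,-0.93],[0,0,-0.93],[0,0,-0.93],[0,0,-0.93]], "delta_rot": [[0,0,0],[0,0,0],[0,0,0],[0,0,0],[0,0,0],[0,0,0],[0,0,0],[0,0,0],[0,0,0],[0,0,0]], "grip": [0.4,0.4,0.4,0.4,0.4,0.4,1,1,1,1], "grip_force": 35}}

```text
time: 45.1
tool_pos: [0.4603, 0.0603, 0.0394]
eef_rot: [[-0.12, -0.993, 0.004], [-0.993, 0.12, 0.002], [-0.002, -0.004, -1.0]]
ft_force: [0.8, -0.6, 2.9]
opening: 0.0256
grasp_force: 34.8
```

Emit:
{"method": "move_arm", "body": {"delta_pos": [[0,0,0],[0,0,0.15],[0,0,0.3],[0,-0.15,0.3],[0,-0.3,0.3],[0,-0.45,0.3],[0,-0.45,0.3],[0,-0.45,0.3]], "delta_rot": [[0,0,0],[0,0,0],[0,0,0],[0,0,0],[0,0,0],[0,0,0],[0,0,0],[0,0,0]], "grip": [1,1,1,1,1,1,1,1]}}

```text
time: 45.77
tool_pos: [0.4592, 0.0145, 0.0684]
eef_rot: [[-0.122, -0.993, 0.002], [-0.993, 0.122, 0.001], [-0.001, -0.002, -1.0]]
ft_force: [-0.1, -0.0, -1.4]
opening: 0.0253
grasp_force: 34.5
```

Emit:
{"method": "move_arm", "body": {"delta_pos": [[0,0,-0.1],[0,0,-0.2],[0,0,-0.26],[0,0,-0.26],[0,0,-0.26],[0,0,-0.26]], "delta_rot": [[0,0,0],[0,0,0],[0,0,0],[0,0,0],[0,0,0],[0,0,0]], "grip": [1,1,1,1,1,1]}}

```text
time: 46.27
tool_pos: [0.4597, 0.0153, 0.0426]
eef_rot: [[-0.12, -0.993, 0.002], [-0.993, 0.12, 0.001], [-0.001, -0.002, -1.0]]
ft_force: [-0.4, 0.2, -1.3]
opening: 0.0258
grasp_force: 34.5
```

Emit:
{"method": "move_arm", "body": {"delta_pos": [[0,0,-0.05],[0,0,-0.05],[0,0,-0.05],[0,0,-0.05],[0,0,-0.05],[0,0,-0.05],[0,0,0.3],[0,0,0.6],[0,0,0.9],[0,0,0.9]], "delta_rot": [[0,0,0],[0,0,0],[0,0,0],[0,0,0],[0,0,0],[0,0,0],[0,0,0],[0,0,0],[0,0,0],[0,0,0]], "grip": [1,0.6,0.5,0.4,0.4,0.4,0.4,0.4,0.4,0.4]}}

```text
time: 47.1
tool_pos: [0.4625, 0.0159, 0.1378]
eef_rot: [[-0.119, -0.993, 0.01], [-0.993, 0.119, 0.003], [-0.004, -0.01, -1.0]]
ft_force: [0.7, 0.4, 0.1]
opening: 0.0513
grasp_force: 0.0
```

Emit:
{"method": "move_arm", "body": {"delta_pos": [[0.3,0.2,0],[0.73,0.42,0],[0.73,0.42,0],[0.73,0.42,0],[0.73,0.42,0]], "delta_rot": [[0,0,0],[0,0,0],[0,0,0],[0,0,0],[0,0,0]], "grip": [0.4,0.4,0.4,0.4,0.4]}}

```text
time: 47.52
tool_pos: [0.5323, 0.057, 0.1316]
eef_rot: [[-0.12, -0.993, 0.0], [-0.993, 0.12, 0.0], [-0.0, -0.0, -1.0]]
ft_force: [-1.2, -0.3, -0.3]
opening: 0.0513
grasp_force: 0.0
```

```bash
python3 g.py
```

```text
[0.5323 0.057  0.1316] 0.051338871386065986 [-0.9927  0.1203 -0.0004]
 h 0.73 [374.4, 132.8, 353.0, 265.6] [0.4907 0.0073]
 h 0.62 [412.2, 155.9, 55.0, 142.0] [0.4669 0.0254]
 h 0.6 [319.1, 233.8, 46.0, 141.3] [0.5353 0.0731]
[(0.94, [466.9, 238.6, 18.5, 37.7]), (0.82, [361.4, 263.0, 23.6, 36.7]), (0.64, [336.1, 217.8, 37.9, 20.1]), (0.63, [438.3, 289.8, 24.7, 40.1]), (0.58, [334.3, 202.8, 33.3, 17.9]), (0.55, [393.7, 286.6, 25.0, 37.3])]
```

First handle is now at (.467,.025). Second is aligned with the tool, so I'll repeat.

Emit:
{"method": "move_arm", "body": {"delta_pos": [[0.01,0.01,-0.25],[0.01,0.01,-0.5],[0.01,0.01,-0.7],[0.01,0.01,-0.85],[0.01,0.01,-0.93],[0.01,0.01,-0.93],[0.01,0.01,-0.93],[0.01,0.01,-0.93],[0.01,0.01,-0.93],[0.01,0.01,-0.93]], "delta_rot": [[0,0,0],[0,0,0],[0,0,0],[0,0,0],[0,0,0],[0,0,0],[0,0,0],[0,0,0],[0,0,0],[0,0,0]], "grip": [0.4,0.4,0.4,0.4,0.4,0.4,1,1,1,1], "grip_force": 35}}

```text
time: 48.55
tool_pos: [0.5342, 0.0582, 0.0405]
eef_rot: [[-0.12, -0.993, 0.004], [-0.993, 0.12, 0.001], [-0.002, -0.004, -1.0]]
ft_force: [-0.6, -0.1, 3.7]
opening: 0.0259
grasp_force: 33.4
```

Emit:
{"method": "move_arm", "body": {"delta_pos": [[0,0,0],[0,0,0.15],[0,0,0.3],[0,-0.15,0.3],[0,-0.3,0.3],[0,-0.42,0.3],[0,-0.42,0.3],[0,-0.42,0.3]], "delta_rot": [[0,0,0],[0,0,0],[0,0,0],[0,0,0],[0,0,0],[0,0,0],[0,0,0],[0,0,0]], "grip": [1,1,1,1,1,1,1,1]}}

```text
time: 49.22
tool_pos: [0.5332, 0.0154, 0.0692]
eef_rot: [[-0.122, -0.993, 0.001], [-0.993, 0.122, 0.001], [-0.001, -0.001, -1.0]]
ft_force: [1.0, 0.2, -0.1]
opening: 0.0259
grasp_force: 33.6
```

Emit:
{"method": "move_arm", "body": {"delta_pos": [[0,0,-0.1],[0,0,-0.2],[0,0,-0.3],[0,0,-0.3],[0,0,-0.3],[0,0,-0.3],[0,0,-0.3],[0,0,-0.3],[0,0,-0.3]], "delta_rot": [[0,0,0],[0,0,0],[0,0,0],[0,0,0],[0,0,0],[0,0,0],[0,0,0],[0,0,0],[0,0,0]], "grip": [1,1,1,1,0.6,0.5,0.4,0.4,0.4]}}

```text
time: 49.97
tool_pos: [0.5334, 0.016, 0.0393]
eef_rot: [[-0.12, -0.993, 0.002], [-0.993, 0.12, 0.001], [-0.001, -0.002, -1.0]]
ft_force: [0.1, 0.4, -1.3]
opening: 0.0513
grasp_force: 0.0
```

Emit:
{"method": "move_arm", "body": {"delta_pos": [[0,0,0.4],[0,0,0.7],[0,0,1],[0,-0.3,1],[-0.5,-0.8,1],[-0.5,-1,1]], "delta_rot": [[0,0,0],[0,0,0],[0,0,0],[0,0,0],[0,0,0],[0,0,0]], "grip": [0.4,0.4,0.4,0.4,0.4,0.4]}}

```text
time: 50.47
tool_pos: [0.4841, -0.0807, 0.1398]
eef_rot: [[-0.119, -0.993, 0.003], [-0.993, 0.119, 0.001], [-0.002, -0.003, -1.0]]
ft_force: [0.0, -0.9, -0.6]
opening: 0.0514
grasp_force: 0.0
```

Emit:
{"method": "move_arm", "body": {"delta_pos": [[-0.5,-0.2,1],[-0.8,-0.4,1],[-0.8,-0.6,1],[-0.8,-0.6,1],[-0.8,-0.6,1],[-0.8,-0.6,1]], "delta_rot": [[0,0,0],[0,0,0],[0,0,0],[0,0,0],[0,0,0],[0,0,0]], "grip": [0.4,0.4,0.4,0.4,0.4,0.4]}}

```text
time: 50.97
tool_pos: [0.405, -0.1411, 0.2404]
eef_rot: [[-0.122, -0.993, 0.005], [-0.993, 0.122, 0.001], [-0.002, -0.005, -1.0]]
ft_force: [-0.1, 0.5, -0.7]
opening: 0.0514
grasp_force: 0.0
```

```bash
cat > k.py <<'E'
from h import *
np.set_printoptions(precision=4,suppress=True)
s=readout.sense();print(s["time"],s["tool_pos"])
for n in("wrist","top","scene"):
  p=read_camera(n)
  for x,z in(("tray",.02),("handle1",.022),("walnut1",.195),("olive",.215),("glue",.05),("weight",.05),("rivet_bin",.05)):
    print(n,x,[(c,b,pix2z(p,b[0],b[1],z)[:2].round(3)) for c,b in find(p,x,7)][:7 if x=="handle1" else 5])
  hsv=cv2.cvtColor(p["pixels"],cv2.COLOR_RGB2HSV);m=cv2.inRange(hsv,(24,130,50),(36,255,255));m=cv2.morphologyEx(m,cv2.MORPH_OPEN,np.ones((3,3)))
  k,l,st,ce=cv2.connectedComponentsWithStats(m)
  if k>1:
    i=1+st[1:,4].argmax();b=cv2.boxPoints(cv2.minAreaRect(np.argwhere(l==i)[:,::-1].astype(np.float32)))
    Q=np.array([pix2z(p,u,v,.215)[:2] for u,v in b]);print("yellow",st[i],Q,Q.mean(0))
E
python3 k.py
```

```text
50.9667 [ 0.405  -0.1411  0.2404]
wrist tray [(0.98, [271.7, 286.9, 209.4, 132.0], array([ 0.483, -0.011]))]
wrist handle1 [(0.57, [293.2, 309.7, 27.4, 63.4], array([0.461, 0.023]))]
wrist walnut1 [(0.86, [127.4, 34.1, 253.3, 67.8], array([ 0.486, -0.256])), (0.72, [147.7, 113.5, 236.0, 91.2], array([ 0.486, -0.218])), (0.62, [165.8, 169.0, 215.2, 92.7], array([ 0.484, -0.189])), (0.54, [241.0, 7.0, 9.0, 14.1], array([ 0.429, -0.261]))]
wrist olive []
wrist glue [(0.73, [38.1, 308.2, 75.3, 66.5], array([ 0.746, -0.033])), (0.54, [241.9, 7.4, 8.3, 13.7], array([ 0.456, -0.305]))]
wrist weight []
wrist rivet_bin [(0.77, [47.2, 198.0, 92.9, 112.7], array([ 0.689, -0.158])), (0.59, [219.8, 97.1, 234.9, 194.2], array([ 0.491, -0.233]))]
top tray [(0.92, [314.9, 225.2, 67.7, 52.3], array([0.532, 0.018])), (0.57, [409.6, 228.4, 27.4, 36.1], array([ 0.529, -0.223]))]
top handle1 [(0.69, [204.3, 165.5, 22.2, 21.8], array([0.68 , 0.306])), (0.56, [308.7, 223.8, 40.2, 12.0], array([0.535, 0.034])), (0.54, [157.6, 261.6, 27.9, 14.1], array([0.433, 0.403])), (0.5, [240.3, 175.8, 21.1, 20.2], arra
[... 1499 characters left out ...]
28.7, 146.6, 30.6, 72.3], array([ 0.609, -0.203])), (0.6, [249.2, 155.0, 26.1, 71.6], array([ 0.61 , -0.136])), (0.28, [249.4, 172.2, 93.8, 57.9], array([ 0.666, -0.091]))]
scene olive [(0.72, [411.5, 204.5, 44.2, 67.6], array([0.59, 0.28])), (0.71, [228.9, 146.3, 27.1, 69.4], array([ 0.63 , -0.181])), (0.63, [413.5, 235.0, 97.6, 82.3], array([0.673, 0.319]))]
scene glue [(0.86, [247.9, 251.4, 22.6, 42.7], array([ 0.764, -0.031]))]
scene weight [(0.73, [327.7, 293.6, 57.0, 43.1], array([0.768, 0.19 ]))]
scene rivet_bin [(0.62, [218.2, 231.2, 59.9, 49.6], array([ 0.75 , -0.135]))]
yellow [396 172  38  21 338] [[0.5255 0.2133]
 [0.4916 0.2068]
 [0.5011 0.2964]
 [0.5335 0.3004]] [0.5129 0.2542]
```

```bash
python3 -c "
from station import close_job
print(close_job())"
```

```text
the job is handed in; nothing more can be done
None
```

I've handed the job in. By my last camera check, olive stands upright at about mid-width with the jaw shut against it, and both finished handles lie in the tray. The walnuts, glue bottle, rivet bin and weight are in their places. The tray got knocked mid-run and left the handles leaning over its wall, so I re-gripped both and moved them inward; no verdict came back at hand-in.

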